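# Open the drying canister and pack its thermistor blocks

## Task

Lift the loose lid off the sloping aluminium canister by its black knob and gently set it down, knob up, in the middle of the round green mat. Then take the two blue hexagonal blocks with black grip knobs out of the canister and, without dropping them, pack them flat in the white tray as a second row: each one nested in a notch between two blocks of the row already there, flat faces touching. Do not disturb the other things on the shelf or push the tray's own row out of place.

Things in the scene. Friction and masses are not known exactly. Their poses are not given: they have to be found in the camera images.
- canister: squat aluminium canister fixed on a grey wedge cradle, leaning 30 degrees from vertical, mouth towards the robot. Outside 160 across, inside 154, 88 high, floor 6 thick. Origin: centre of its underside; z: sloping axis, out of the mouth; y level; -x downhill. Inside, two blocks side by side (x = 0, y = +-32) rest in 10 high V stops: pull them out along +z
- lid: round aluminium lid, knurled edge, 168 across, 10 thick, unscrewed, about 350 g; a plug below it (144 across, 10 deep) hangs in the canister's mouth with about 4 play. Round black knob 34 across on top. Origin: centre of the plug's underside; z out through the knob; lid top at z = 20, knob z = 20 to 58. Starts tilted with the canister; set down flat it rests on its plug
- mat: round green and black rubber mat, 210 in diameter, 4 thick, fixed flat on the shelf; origin: centre of its underside
- hex_a: blue hexagonal ceramic block, 56 across flats, 65 across corners, 24 thick, about 220 g, with a round black knob 24 across on its top centre (from 24 to 64 above the underside). Origin: centre of the underside; z through the knob; corners along its +-x, flats facing its +-y. Starts in the canister at canister y = -32, tilted with it
- hex_b: blue hexagonal ceramic block, 56 across flats, 65 across corners, 24 thick, about 220 g, with a round black knob 24 across on its top centre (from 24 to 64 above the underside). Origin: centre of the underside; z through the knob; corners along its +-x, flats facing its +-y. Starts in the canister at canister y = +32, tilted with it
- tray: white tray fixed on the shelf, outside 143 (x) x 178 (y), rim 18 high, walls and floor 4 thick; origin: centre of its underside. Three blocks fill its +x side (x near 34, y = -56, 0, 56), held by the walls. The -x half is free. The row's two notches are at y = +-28: a block nested there is near x = -14, its x axis along the tray's (or turned by sixths); a push to +x centres it
- row_1: loose block like the others (origin and axes too), standing in the tray near tray y = -56
- row_2: the same, in the middle of the row
- row_3: the same, near tray y = +56
- end_stop_1: steel DIN rail end stop, 62 x 30 x 38, lying; bystander; sizes in mm, origin on its underside
- end_stop_2: the other steel DIN rail end stop; bystander; sizes in mm, origin on its underside
- spare_knob: black round knob, 44 across, 28 high, lying on the shelf; bystander; sizes in mm, origin on its underside
- round_puck: round blue thermistor puck, 50 across, 14 high; bystander; sizes in mm, origin on its underside
- trip_flag: matte red trip flag, 60 x 38 x 6 with a 20 high tab; bystander; sizes in mm, origin on its underside
- driver: screwdriver, 180 long, lying; bystander; leave it
- jar: small closed jar, 48 across, 65 high; bystander; sizes in mm, origin on its underside
There are look-alikes about, which are no part of the job. There is more than one size of the lid; the job needs the larger.

How it is judged:
By the outcome, as a careful person would: the job done as asked, in the order asked, and still so for the second after the job is handed in, with the robot touching nothing.
It also fails if it takes over 67 s, if anything falls off the work surface, if the arm or the gripper's body presses on something with over 40 N, if the wrist force passes 120 N, or if a joint passes its speed limit or range.

## Robot

A 7-joint arm with a two-finger parallel gripper is mounted at the origin on the work surface. World frame = base frame: x ahead of the robot, y to its left, z up, the work surface at z = 0. Lengths are in mm, angles in rad, forces in N, time in s.
With the tool pointing down it reaches from about 400 to 750 mm from the base axis. Payload 19.5 kg.
Tool frame: the origin (TCP) lies at the very end of the fingers, on their centre line; the grasp point (between the pads) lies 19 mm behind it; x points along the fingers, z is the direction in which the jaws open and shut, and the axes are right-handed (so a half turn about x gives the same grasp; the last joint's range is limited). The gripper opens to 85 mm and grips with 20 to 120 N. Pads are 22 mm wide; open, the fingers measure 114 mm over their backs; the gripper's body (76 mm by 85 mm) begins 54 mm behind the grasp point. The pads swing forward as they close: fully open they stand 13 mm farther back than shut.
Start: joints at [-1.292, 0.707, -0.028, 1.485, 0.022, 0.951, -0.075], TCP at [181.299, 545.642, 231.268] pointing down, gripper open.
Joint ranges: [-2.71, 2.71], [-0.32, 2.16], [-1.57, 1.52], [0, 2.45], [-1.46, 4.6], [0, 2.02], [-2.83, 2.83]. Speed limits (rad/s): [1.89, 1.89, 2.57, 2.57, 3.01, 3.01, 3.01].

## Interface

Orientations are given as a unit quaternion [x, y, z, w].
In Python, from cell import bot gives the robot as it stands.
- The arm moves only by the tool step_arm, never from a script. Its argument "motion" is one flat list of numbers, 7 for each row, row after row: the shift along the tool's x, y, z in m, then the turn, a rotation vector about the tool's x, y, z in degrees, then the opening, from 0 (shut) to 1 (fully open). In form: [x, y, z, rx, ry, rz, grip, x, y, z, rx, ry, rz, grip, ...]. A call has 1 to 12 rows; each row is the pose to reach, as a shift and turn from the pose commanded when the call began, along the tool's axes at that moment; what a row does not reach only later rows make up. A row lasts 1/12 s, in which the tool goes at most 41.7 mm and 7.16 degrees, less where a joint would pass 70% of its speed; a pose out of reach is approached as far as the arm can. A call with a gripper value outside its range is refused whole. The fingers move at their own pace and stop on an object; "newtons" is the grip in N (left out, the last holds). Time passes only in rows, so rows that repeat a pose let the fingers close. It gives the time, the measured TCP pose, the force and the opening at its end, in the units of the state.
- bot.state(): the state, without advancing time (a new reading comes with each control period).
- bot.read_camera(name): name is "side" or "top"; returns the picture (384x512x3 uint8, blue, green, red); there is no depth.
- bot.camera_model(name): a dict with "intrinsics" (3x3 intrinsics, pixels), "R" (3x3) and "t" (3): a world point X has camera coordinates R X + t. Camera axes: x right, y down, z forward; pixel columns grow to the right and rows downward; lengths in mm; the calibration is good to about 2 mm. A picture is of the moment at which its call begins. camera_model takes no time and is no camera call.
- bot.job_done(): hands the job in, once; it reports no verdict.
The state is a dict: "time": time; "q": joint angles; "joint_vel": joint speeds; "tau": joint torques, N m; "ee_pos": TCP position; "eef_rot": TCP orientation; "ft_force": force on the tool from outside, world axes, zero at the start; "ft_torque": the same for the moment, N m; "opening": opening from 0.0 (shut) to 1.0 (fully open).
Only numpy, scipy, OpenCV 4.12 (cv2) and the standard library are available. Lean on these libraries where they do the work, as an engineer would, in place of code of your own. Each camera call takes 0.05 s, during which the arm holds its last target.

## Working session

There is one attempt and no reset: what is moved stays moved. The work goes in short steps, Python scripts to look and compute and a tool call to move; the robot and the scene stay as the last step left them, time stands still between calls to the robot, and variables do not carry over. Pictures are saved under pics/ and viewed, and the job is handed in when it is done.

Besides the shell and the picture viewer there is one more tool, called after ">>>" as name(argument=value, ...), one argument or row to a line, values as JSON. step_arm: Moves the arm, as the interface text tells. Its arguments: {"type":"object","properties":{"motion":{"type":"array","items":{"type":"number"}},"newtons":{"type":"number"}},"required":["motion"]}

```bash
ls; mkdir -p pics
python3 - <<'E'
from cell import bot
import cv2,numpy as np,pickle
print(bot.state())
for n in ("side","top"):
    im=bot.read_camera(n); cv2.imwrite(f"pics/{n}0.png",im)
    m=bot.camera_model(n); print(n,m)
E
```

```text
pics
{'time': 0.0, 'q': array([-1.29169737,  0.7070706 , -0.02763634,  1.48497233,  0.02200215,
        0.95091849, -0.07550031]), 'joint_vel': array([ 0.00017259, -0.00172589,  0.00017247,  0.0005358 ,  0.00123324,
        0.00176792,  0.00033191]), 'tau': array([-6.32593692e-04, -8.83184838e+01,  1.23434376e+00, -2.36170757e+01,
        1.68905512e-02,  6.48317247e-03, -2.76405177e-05]), 'ee_pos': array([181.2232335 , 545.42484124, 230.85217853]), 'eef_rot': array([-0.4139571 ,  0.57373564,  0.41350253,  0.57313401]), 'ft_force': array([-0.01765757,  0.09534195, -0.86637253]), 'ft_torque': array([ 0.01510297,  0.02028361, -0.05329113]), 'opening': 0.9993247933364454}
side {'intrinsics': array([[367.58805086,   0.        , 256.97221822],
       [  0.        , 367.58805086, 194.60389753],
       [  0.        ,   0.        ,   1.        ]]), 'R': array([[-0.98798837, -0.15424336, -0.00937928],
       [-0.07158217,  0.51061358, -0.8568254 ],
       [ 0.13694882, -0.84586214, -0.51552135]]), 't': array([ 499.57232089,  167.36537948, 1058.84535315])}
top {'intrinsics': array([[470.37482986,   0.        , 251.2689569 ],
       [  0.        , 470.37482986, 185.29728807],
       [  0.        ,   0.        ,   1.        ]]), 'R': array([[ 1.48691170e-02, -9.99889144e-01,  7.80091352e-04],
       [-9.90740535e-01, -1.48383596e-02, -1.34955605e-01],
       [ 1.34952219e-01,  1.23380255e-03, -9.90851339e-01]]), 't': array([ -82.87589683,  515.07077908, 1387.77211539])}
```

View pics/side0.png

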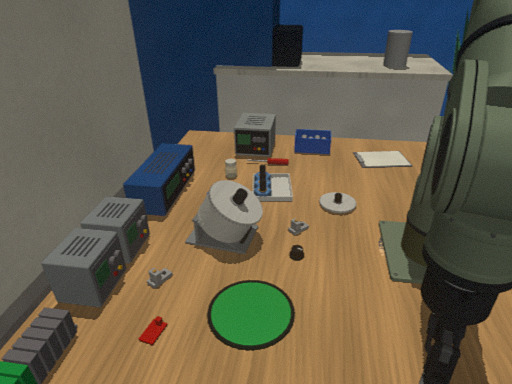

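View pics/top0.png

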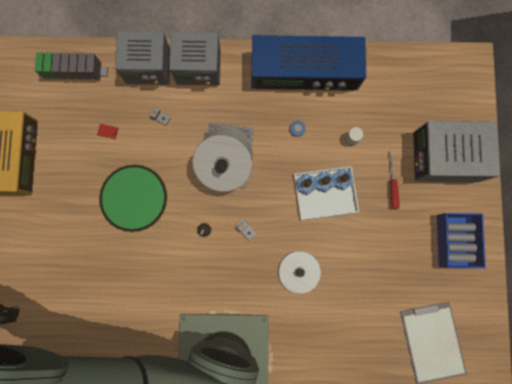

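The top view shows two lids: one on the tilted canister at (222,163), and a flat, smaller one on the shelf at (299,271). The tray is at (326,193) with its row on the far side, and the mat is at (133,198). In the side view the canister lid is at (232,205) with its knob at (240,195). I'll take close crops next.

```bash
cat > h.py <<'E'
import numpy as np,cv2
from scipy.spatial.transform import Rotation as Ro
from cell import bot
C={n:bot.camera_model(n) for n in("side","top")}
def proj(n,X):
    m=C[n];c=np.atleast_2d(X)@m["R"].T+m["t"];p=c@m["intrinsics"].T;return p[:,:2]/p[:,2:]
def ray(n,uv,z):
    m=C[n];d=m["R"].T@np.linalg.inv(m["intrinsics"])@np.array([*uv,1.]);o=-m["R"].T@m["t"]
    return o+d*(z-o[2])/d[2]
def tri(uvs,uvt):
    A=[];b=[]
    for n,uv in(("side",uvs),("top",uvt)):
        m=C[n];o=-m["R"].T@m["t"];d=m["R"].T@np.linalg.inv(m["intrinsics"])@np.array([*uv,1.]);d/=np.linalg.norm(d)
        P=np.eye(3)-np.outer(d,d);A.append(P);b.append(P@o)
    return np.linalg.lstsq(np.vstack(A),np.hstack(b),rcond=None)[0]
def crop(im,x,y,w,h,s,f):
    cv2.imwrite(f,cv2.resize(im[y:y+h,x:x+w],None,fx=s,fy=s,interpolation=cv2.INTER_CUBIC))
E
python3 - <<'E'
from h import *
s=cv2.imread("pics/side0.png");t=cv2.imread("pics/top0.png")
crop(t,180,110,100,90,7,"pics/c1.png");crop(s,180,160,100,100,6,"pics/c2.png")
crop(t,280,150,90,80,7,"pics/c3.png");crop(s,220,140,80,70,8,"pics/c4.png")
for n,im in(("side",s),("top",t)):
    h=cv2.cvtColor(im,cv2.COLOR_BGR2HSV);m=cv2.inRange(h,(50,120,60),(75,255,255))
    k,l,st,ce=cv2.connectedComponentsWithStats(m)
    i=1+np.argmax(st[1:,4]);c,_=cv2.findContours((l==i).astype('uint8'),0,1)
    print(n,ce[i],st[i],cv2.fitEllipse(c[0]),ray(n,ce[i],4))
E
```

```text
side [250.5285465  313.47768636] [ 211  282   80   64 4011] ((250.52981567382812, 313.47381591796875), (62.54716491699219, 79.58836364746094), 87.59019470214844) [474.70383776 296.90205792   4.        ]
top [133.43542857 199.43771429] [111 178  48  43 875] ((134.05020141601562, 199.39083862304688), (37.04838943481445, 43.03019332885742), 68.12836456298828) [471.11499906 286.83737281   4.        ]
```

View pics/c1.png

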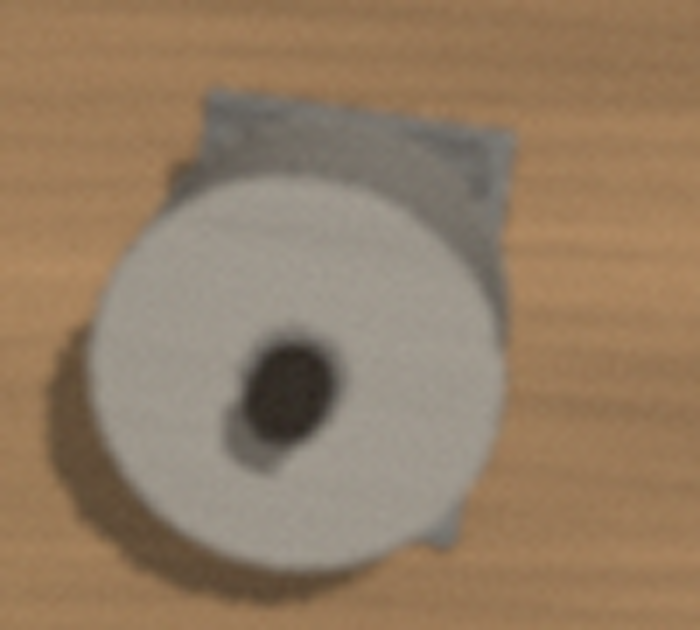

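View pics/c2.png

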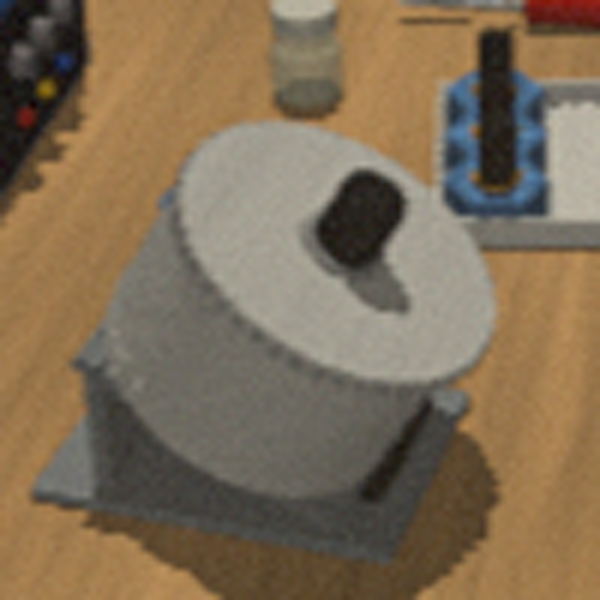

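View pics/c3.png

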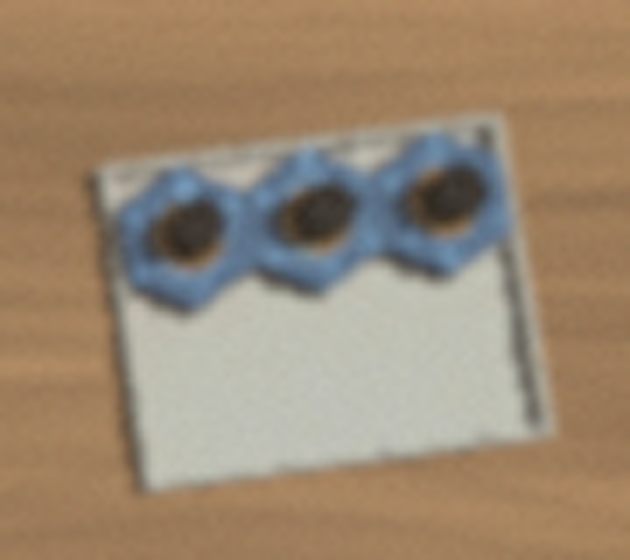

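View pics/c4.png

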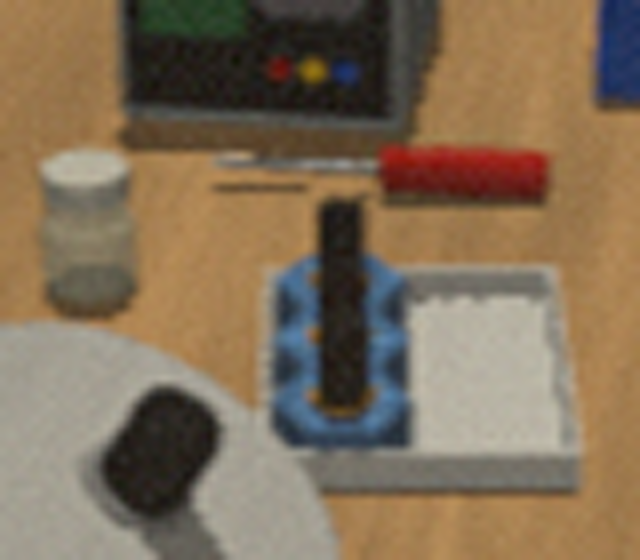

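The top crop confirms the large lid on the canister, with its knob at about (221,166). The tray row sits on the far (world +x) side, with knobs near (307,183), (325,180) and (344,178). I'll fit outlines with an edge search in both cameras.

```bash
cat >> h.py <<'E'
from scipy.optimize import least_squares
from scipy.ndimage import map_coordinates
def edges(im,n,pts,r,nxt):
    # pts 3D samples, nxt = 3D neighbours (tangent). returns normal, p, offset, strength
    g=cv2.GaussianBlur(im,(0,0),0.8).astype(float)
    p=proj(n,pts);q=proj(n,nxt);t=q-p;t/=np.linalg.norm(t,axis=1)[:,None];nn=np.c_[-t[:,1],t[:,0]]
    o=np.arange(-r,r+.01,.25)
    XY=p[:,None,:]+o[None,:,None]*nn[:,None,:]
    pr=np.stack([map_coordinates(g[:,:,c],[XY[...,1],XY[...,0]],order=1,mode='nearest') for c in range(3)],-1)
    gr=np.linalg.norm(pr[:,4:]-pr[:,:-4],axis=2); oc=o[2:-2]
    w=gr*np.exp(-.5*(oc/(r))**2)
    k=w.argmax(1);
    return p,nn,oc[k],gr[np.arange(len(k)),k]
def fit(ims,curve,x0,rs=(6,4,2.5,2,2),thr=15,cams=("side","top"),masks=None,prior=None):
    # curve(x)-> (pts, nxt)
    x=np.array(x0,float)
    for r in rs:
        D=[]
        for n in cams:
            P,Q=curve(x);p,nn,o,s=edges(ims[n],n,P,r,Q);ok=s>thr
            if masks and n in masks: ok&=masks[n](p)
            D.append((n,p,nn,o,ok))
        def res(y):
            P,Q=curve(y);out=[]
            for n,p,nn,o,ok in D:
                out.append((((proj(n,P)-p)*nn).sum(1)-o)[ok])
            if prior is not None: out.append(prior(y))
            return np.hstack(out)
        x=least_squares(res,x,loss='soft_l1',f_scale=.4).x
    e=res(x); rm={}
    for n,p,nn,o,ok in D:
        P,_=curve(x);d=(((proj(n,P)-p)*nn).sum(1)-o)[ok];rm[n]=(int(ok.sum()),round(float(np.median(abs(d))),2))
    return x,rm
def circ(c,R,rad,z,n=120):
    a=np.arange(n)*2*np.pi/n
    f=lambda a:(np.c_[rad*np.cos(a),rad*np.sin(a),np.full(n,z)])@R.T+c
    return f(a),f(a+.01)
def segs(L,n=30):
    P=[];Q=[]
    for a,b in L:
        a=np.array(a,float);b=np.array(b,float);s=(np.arange(n)+.5)/n
        P.append(a+s[:,None]*(b-a));Q.append(P[-1]+.01*(b-a))
    return np.vstack(P),np.vstack(Q)
def can_R(yaw,tilt=30): # z tilts toward -x when yaw=0
    return Ro.from_euler('z',yaw,degrees=True).as_matrix()@Ro.from_euler('y',-tilt,degrees=True).as_matrix()
E
cat > f1.py <<'E'
from h import *
ims={n:np.mean([bot.read_camera(n) for _ in range(4)],0).astype('uint8') for n in("side","top")}
for n in ims: cv2.imwrite(f"pics/{n}1.png",ims[n])
E
python3 f1.py
cat > f2.py <<'E'
from h import *
ims={n:cv2.imread(f"pics/{n}1.png") for n in("side","top")}
I=np.eye(3)
for cams in(("side",),("top",),("side","top")):
    print("mat",cams,fit(ims,lambda x:circ(np.array([x[0],x[1],0]),I,105,4),[474,290],cams=cams))
# lid: centre of top face rim
k0=tri((240,196),(221.5,166)); print("knob approx",k0)
lt=[k0[0]+15,k0[1],k0[2]-35,10]
for cams in(("side",),("top",),("side","top")):
    x,r=fit(ims,lambda x:circ(x[:3],can_R(x[3]),84,0),lt,cams=cams,prior=(lambda y:[(y[3]-0)/20]))
    print("lid",cams,x,r)
R=can_R(x[3]);
P,_=circ(x[:3],R,84,0);K,_=circ(x[:3],R,17,38)
for n in ims:
    v=cv2.resize(ims[n],None,fx=4,fy=4,interpolation=cv2.INTER_CUBIC)
    for A,c in((P,(0,0,255)),(K,(0,255,255))):
        for u in proj(n,A): cv2.circle(v,tuple(int(a) for a in (u+.5)*4),1,c,-1)
    c=(proj(n,x[:3])[0]*4).astype(int); cv2.imwrite(f"pics/l_{n}.png",v[max(0,c[1]-220):c[1]+220,c[0]-250:c[0]+250])
E
python3 f2.py
```

```text
mat ('side',) (array([475.8047788 , 289.89351824]), {'side': (120, 0.25)})
mat ('top',) (array([477.06587098, 289.3457819 ]), {'top': (120, 0.24)})
mat ('side', 'top') (array([476.26821641, 289.73391797]), {'side': (120, 0.25), 'top': (120, 0.25)})
knob approx [552.86356563   8.54202077 149.76024331]
lid ('side',) [563.99055013   3.24602936 130.0618483   -8.94811466] {'side': (120, 0.06)}
lid ('top',) [564.69025142   9.21056544 130.04646129  -5.17377785] {'top': (118, 0.04)}
lid ('side', 'top') [563.43246709   8.92451043 133.85576804  -7.83618474] {'side': (120, 0.2), 'top': (118, 0.06)}
```

```bash
python3 -c "
import cv2,numpy as np
a=cv2.imread('pics/l_side.png');b=cv2.imread('pics/l_top.png');h=min(len(a),len(b));cv2.imwrite('pics/l.png',cv2.resize(np.hstack([a[:h,50:430],b[:h,50:430]]),None,fx=1,fy=1))"
```

```text
(no output)
```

View pics/l.png

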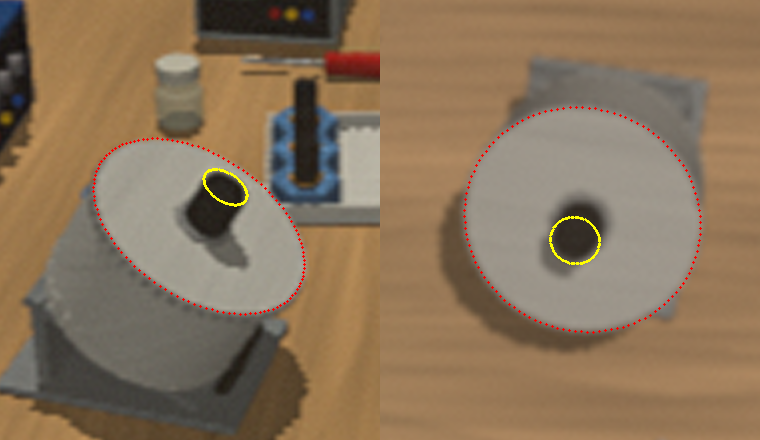

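```bash
cat > f3.py <<'E'
from h import *
ims={n:cv2.imread(f"pics/{n}1.png") for n in("side","top")}
def curve(x):
    R=can_R(x[3]);a=circ(x[:3],R,84,0);b=circ(x[:3],R,17,38,60)
    return np.vstack([a[0],b[0]]),np.vstack([a[1],b[1]])
for cams in(("side",),("top",),("side","top")):
    x,r=fit(ims,curve,[563.4,8.5,132,-7],cams=cams,rs=(3,3,2,2,2));print("lid+knob",cams,x,r)
R=can_R(x[3])
print("tip of knob",x[:3]+R@[0,0,38],"axis",R[:,2], "canister origin",x[:3]-R@[0,0,98])
# cradle/body check: free tilt
def curve2(x):
    R=can_R(x[3],x[4]);a=circ(x[:3],R,84,0);b=circ(x[:3],R,17,38,60)
    return np.vstack([a[0],b[0]]),np.vstack([a[1],b[1]])
print(fit(ims,curve2,[*x,30],rs=(3,2,2,2)))
# tray rim outer rectangle z=18 with yaw
def tc(x):
    R=Ro.from_euler('z',x[2],degrees=True).as_matrix();c=np.array([x[0],x[1],0])
    q=[c+R@[sx*71.5,sy*89,18] for sx,sy in((1,1),(1,-1),(-1,-1),(-1,1))]
    return segs([(q[i],q[(i+1)%4]) for i in range(4)])
def guess():
    cs=[ray("top",(280+u/7,150+v/7),18) for u,v in((100,165),(503,115),(550,435),(148,488))]
    c=np.mean(cs,0);d=cs[0]-cs[1];return [c[0],c[1],np.degrees(np.arctan2(-d[0],d[1]))]
g=guess();print("tray guess",g)
for cams in(("side",),("top",),("side","top")):
    m={"side":lambda p:p[:,0]>262}
    print("tray",cams,fit(ims,tc,g,cams=cams,rs=(3,3,2,2,2),masks=m))
E
python3 f3.py
```

```text
lid+knob ('side',) [565.54736446  -2.62498795 125.86263353  -9.97819218] {'side': (167, 0.24)}
lid+knob ('top',) [565.41532553   9.28064731 129.34236405  -5.40764626] {'top': (172, 0.25)}
lid+knob ('side', 'top') [563.99842847   8.76324448 133.20434113  -7.88984177] {'side': (168, 0.25), 'top': (171, 0.25)}
tip of knob [545.17828597  11.37135419 166.11330648] axis [-0.49526691  0.06863447  0.8660254 ] canister origin [612.53458545   2.03706682  48.33385156]
(array([563.91605403,   8.74791696, 133.11269678,  -8.04899207,
        29.36211569]), {'side': (167, 0.25), 'top': (171, 0.25)})
tray guess [np.float64(498.8462158411047), np.float64(-305.2105405968947), np.float64(8.0088058210431)]
tray ('side',) (array([ 497.19943396, -306.26508568,    8.19116039]), {'side': (74, 0.26)})
tray ('top',) (array([ 500.73324636, -302.61032355,    8.58569729]), {'top': (118, 0.31)})
tray ('side', 'top') (array([ 500.25147719, -304.16628305,    8.27025549]), {'side': (72, 0.52), 'top': (117, 0.29)})
```

Estimates so far, all consistent with the given sizes:

| Item | Position (mm) | Yaw |
|---|---|---|
| Mat | (476, 290) | – |
| Lid top centre | (564, 9, 133) | -7.9° (canister), 30° tilt confirmed |
| Tray | (500, -304) | +8.3° |

The candidates for the lid were the canister lid at top (222,163), about 168 across, and the small lid at (299,271). I choose the canister lid. Next I'll plan the reach.

```bash
cat >> h.py <<'E'
np.set_printoptions(precision=4,suppress=True)
def tool_R(approach,jaw):
    x=np.array(approach,float);x/=np.linalg.norm(x);z=np.array(jaw,float);z-=x*(z@x);z/=np.linalg.norm(z)
    return np.c_[x,np.cross(z,x),z]
def delta(p,R,show=True):
    s=bot.state();R0=Ro.from_quat(s["eef_rot"]).as_matrix()
    d=R0.T@(np.array(p)-s["ee_pos"])/1000
    rv=np.degrees(Ro.from_matrix(R0.T@R).as_rotvec())
    print("d",d.round(4),"rv",rv.round(2),"rows",max(np.linalg.norm(d)/.0417,np.linalg.norm(rv)/7.16).round(1),"opening",round(s["opening"],3),"t",round(s["time"],2));return d,rv
LT=np.array([564.,8.8,133.2]);YC=-7.6;RC=can_R(YC);AX=RC[:,2]
MAT=np.array([476.3,289.7]);TR=np.array([500.3,-304.]);TY=8.3
E
python3 - <<'E'
from h import *
s=bot.state();print(Ro.from_quat(s["eef_rot"]).as_matrix())
for nm,j in(("y",RC[:,1]),("-y",-RC[:,1]),("x",RC[:,0]),("-x",-RC[:,0])):
    print(nm);delta(LT+AX*100,tool_R(-AX,j))
E
```

```text
[[-0.     -0.949   0.3153]
 [-0.0002  0.3153  0.949 ]
 [-1.     -0.     -0.0002]]
y
d [ 0.0115 -0.4833 -0.3981] rv [-10.53  -2.83 -29.91] rows 15.0 opening 0.999 t 0.5
-y
d [ 0.0115 -0.4833 -0.3981] rv [163.76 -43.88   4.15] rows 23.7 opening 0.999 t 0.5
x
d [ 0.0115 -0.4833 -0.3981] rv [ 77.28 -25.03 -20.7 ] rows 15.0 opening 0.999 t 0.5
-x
d [ 0.0115 -0.4833 -0.3981] rv [-98.2   21.77 -26.32] rows 15.0 opening 0.999 t 0.5
```

>>> step_arm(
  motion=[0.0, -0.242, -0.2, 38, -12, -10, 1, 0.0, -0.242, -0.2, 38, -12, -10, 1, 0.0, -0.242, -0.2, 38, -12, -10, 1, 0.0, -0.242, -0.2, 38, -12, -10, 1, 0.0, -0.242, -0.2, 38, -12, -10, 1, 0.0, -0.242, -0.2, 38, -12, -10, 1, 0.0, -0.242, -0.2, 38, -12, -10, 0.8],
  newtons=60,
)

```text
time: 1.08
ee_pos: [334.1, 299.7, 231.2]
eef_rot: [-0.207, 0.577, 0.193, 0.766]
ft_force: [0.7, 0.8, -0.4]
opening: 0.884
```

Run:
```python
from h import *
print(bot.state());delta(LT+AX*100,tool_R(-AX,RC[:,0]))
```

```text
{'time': 1.0833, 'q': array([-1.1109,  0.4798,  0.3002,  2.1577,  0.0745,  0.3058, -0.3473]), 'joint_vel': array([ 1.4155, -0.214 , -0.4819,  0.3664,  0.1712, -0.368 ,  0.9998]), 'tau': array([-25.3399, -60.254 ,  10.2646, -13.8503,  -0.5365,  -0.8668,
        -6.3615]), 'ee_pos': array([334.0702, 299.6543, 231.2408]), 'eef_rot': array([-0.2068,  0.5769,  0.1934,  0.7662]), 'ft_force': array([ 0.7045,  0.7661, -0.4105]), 'ft_torque': array([-0.0459,  0.2888,  0.0576]), 'opening': 0.8841087906928056}
d [ 0.0414 -0.3341 -0.0113] rv [ 39.13 -12.99 -10.41] rows 8.1 opening 0.884 t 1.08
```

>>> step_arm(
  motion=[0.04, -0.31, -0.01, 38, -12, -10, 0.8, 0.04, -0.31, -0.01, 38, -12, -10, 0.8, 0.04, -0.31, -0.01, 38, -12, -10, 0.8, 0.04, -0.31, -0.01, 38, -12, -10, 0.8, 0.04, -0.31, -0.01, 38, -12, -10, 0.8, 0.04, -0.31, -0.01, 38, -12, -10, 0.8, 0.04, -0.31, -0.01, 38, -12, -10, 0.8, 0.04, -0.31, -0.01, 38, -12, -10, 0.8, 0.04, -0.31, -0.01, 38, -12, -10, 0.8, 0.04, -0.31, -0.01, 38, -12, -10, 0.8, 0.04, -0.31, -0.01, 38, -12, -10, 0.8, 0.04, -0.31, -0.01, 38, -12, -10, 0.8],
)

```text
time: 2.08
ee_pos: [513.1, 40.9, 237.6]
eef_rot: [0.024, 0.519, -0.052, 0.853]
ft_force: [-1.0, 0.7, -0.3]
opening: 0.798
```

Run:
```python
from h import *
s=bot.state();print(s["q"],s["joint_vel"],s["ee_pos"]);delta(LT+AX*100,tool_R(-AX,RC[:,0]))
```

```text
[-0.4414  0.5158  0.3164  2.1919 -0.4839  0.0011  0.1741] [-0.0153  0.0008  0.0034  0.0039 -1.121  -0.0002  1.119 ] [513.1219  40.9291 237.6492]
d [ 0.0181 -0.025  -0.0046] rv [ 1.34 -2.62  0.15] rows 0.7 opening 0.798 t 2.08
```

```bash
cat > fk.py <<'E'
import numpy as np, itertools
from scipy.spatial.transform import Rotation as Ro
from scipy.optimize import least_squares
D=[([-1.29169737,0.7070706,-0.02763634,1.48497233,0.02200215,0.95091849,-0.07550031],[181.2232,545.4248,230.8522],[-0.41395,0.57373,0.41350,0.57313]),
([-1.1109,0.4798,0.3002,2.1577,0.0745,0.3058,-0.3473],[334.0702,299.6543,231.2408],[-0.2068,0.5769,0.1934,0.7662])]
from cell import bot
s=bot.state();D.append((s["q"],s["ee_pos"],s["eef_rot"]))
rz=lambda a:Ro.from_euler('z',a).as_matrix();ry=lambda a:Ro.from_euler('y',a).as_matrix()
def rot(q,s):
    return rz(s[0]*q[0])@ry(q[1])@rz(s[1]*q[2])@ry(q[3])@rz(s[2]*q[4])@ry(q[5])@rz(s[3]*q[6])
for s in itertools.product((1,-1),repeat=4):
    M=[rot(q,s).T@Ro.from_quat(r).as_matrix() for q,_,r in D]
    e=[Ro.from_matrix(M[0].T@m).magnitude() for m in M[1:]]
    if max(e)<.2: print(s,e,M[0].round(3))
E
python3 fk.py
```

```text
(-1, -1, -1, -1) [6.619229162579562e-05, 7.506306061834361e-06] [[-0. -0. -1.]
 [ 0.  1. -0.]
 [ 1. -0. -0.]]
```

```bash
cat >> fk.py <<'E'
S=(-1,-1,-1,-1)
def fk(q,p):
    H,L1,L2,L3,a3,a4,a6=p
    X=np.array([1,0,0]);Z=np.array([0,0,1])
    R=rz(-q[0]);t=H*Z;R=R@ry(q[1]);t=t+R@(L1*Z);R=R@rz(-q[2]);t=t+R@(a3*X);R=R@ry(q[3]);t=t+R@(a4*X+L2*Z);R=R@rz(-q[4])@ry(q[5]);t=t+R@(L3*Z+a6*X)
    return t,R@rz(-q[6])
def fitp(mask):
    m=np.array(mask,bool);f=lambda y:np.hstack([fk(q,np.where(m,np.put_along_axis if 0 else full(y,m),0))[0]-p for q,p,_ in D])
    return f
def full(y,m):
    o=np.zeros(7);o[m]=y;return o
for m in([1,1,1,1,0,0,0],[1,1,1,1,0,0,1],[1,1,1,1,1,1,0],[1,1,1,1,1,1,1]):
    m=np.array(m,bool);r=least_squares(lambda y:np.hstack([fk(q,full(y,m))[0]-p for q,p,_ in D]),np.array([360,400,400,250,0,0,0.])[m])
    print(m.astype(int),r.x.round(2),abs(r.fun).max())
E
python3 fk.py
```

```text
(-1, -1, -1, -1) [6.619229162579562e-05, 7.506306061834361e-06] [[-0. -0. -1.]
 [ 0.  1. -0.]
 [ 1. -0. -0.]]
[1 1 1 1 0 0 0] [453.44 454.83 333.88 360.57] 34.008535991767104
[1 1 1 1 0 0 1] [442.59 435.8  324.84 344.43 -20.41] 34.23771626693329
[1 1 1 1 1 1 0] [512.88 447.97 344.82 359.42  38.32  45.42] 33.45648348304158
[1 1 1 1 1 1 1] [516.8  447.25 345.66 358.52  42.5   46.75   2.62] 33.507034527255854
```

>>> step_arm(
  motion=[0.03, -0.02, -0.005, 1, 0, 0, 0.8, 0.03, -0.02, -0.005, 1, 0, 0, 0.8, 0.03, -0.02, -0.005, 1, 0, 0, 0.8, 0.03, -0.02, -0.005, 1, 0, 0, 0.8],
)

```text
time: 2.42
ee_pos: [527.2, 21.3, 221.2]
eef_rot: [0.031, 0.527, -0.058, 0.847]
ft_force: [-1.0, 1.8, 0.4]
opening: 0.802
```

Run:
```python
from h import *
s=bot.state();print(s["q"],s["joint_vel"],s["ee_pos"]);delta(LT+AX*100,tool_R(-AX,RC[:,0]))
import json
open("log.json","a").write(json.dumps([list(s["q"]),list(s["ee_pos"]),list(s["eef_rot"])])+"\n")
```

```text
[-0.3411  0.5559  0.2544  2.1593 -0.7444  0.0011  0.4622] [-0.0134 -0.0071  0.0013  0.0025 -0.8306  0.001   0.8299] [527.2404  21.3026 221.1828]
d [-0.004  -0.0075 -0.0113] rv [ 0.35 -3.74  0.42] rows 0.5 opening 0.802 t 2.42
```

```bash
cat > fk2.py <<'E'
import numpy as np,json
from scipy.spatial.transform import Rotation as Ro
from scipy.optimize import least_squares
rz=lambda a:Ro.from_euler('z',a).as_matrix();ry=lambda a:Ro.from_euler('y',a).as_matrix()
D=[([-1.29169737,0.7070706,-0.02763634,1.48497233,0.02200215,0.95091849,-0.07550031],[181.2232,545.4248,230.8522]),
([-1.1109,0.4798,0.3002,2.1577,0.0745,0.3058,-0.3473],[334.0702,299.6543,231.2408]),
([-0.4414,0.5158,0.3164,2.1919,-0.4839,0.0011,0.1741],[513.1219,40.9291,237.6492])]
for l in open("log.json"): a=json.loads(l);D.append((a[0],a[1]))
M0=np.array([[0,0,-1],[0,1,0],[1,0,0.]])
def fk(q,p):
    H,b1,L1,L2,L3,a3,a4,b4,a6,b6,b3=p
    v=lambda x,y,z:np.array([x,y,z])
    R=rz(-q[0]);t=v(0,0,H)+R@v(0,b1,0);R=R@ry(q[1]);t=t+R@v(0,0,L1);R=R@rz(-q[2]);t=t+R@v(a3,b3,0);R=R@ry(q[3]);t=t+R@v(a4,b4,0);R=R@v_(L2,q) if 0 else R
    t=t+R@v(0,0,L2);R=R@rz(-q[4]);t=t+R@v(0,b6,0);R=R@ry(q[5]);t=t+R@v(a6,0,L3)
    return t,R@rz(-q[6])@M0
def solve(sc):
    x0=np.array([365,0,395,385,300,0,0,0,0,0,0.])
    r=least_squares(lambda y:np.hstack([fk(q,y)[0]-p for q,p in D]+[(y-x0)*sc]),x0)
    return r.x,max(np.abs(fk(q,r.x)[0]-p).max() for q,p in D)
if __name__=="__main__":
    for sc in(1e-1,1e-2,1e-3): x,e=solve(sc);print(x.round(1),e)
E
python3 fk2.py
```

```text
[351.9  -7.2 482.9 301.7 285.3  32.    5.2 -16.2   6.2  10.8 -16.2] 4.156165035149172
[ 3.141e+02 -1.060e+01  5.186e+02  2.903e+02  3.060e+02  2.800e+00
  5.000e-01 -1.110e+01  6.000e-01  9.000e-01 -1.110e+01] 0.09371353500080204
[ 3.129e+02 -9.500e+00  5.207e+02  2.899e+02  3.091e+02  0.000e+00
 -3.000e-01 -1.110e+01 -0.000e+00 -4.000e-01 -1.110e+01] 0.019364943011844105
```

```bash
cat > ik.py <<'E'
from h import *
import fk2
P,e=fk2.solve(1e-3)
LO=np.array([-2.71,-.32,-1.57,0,-1.46,0,-2.83]);HI=np.array([2.71,2.16,1.52,2.45,4.6,2.02,2.83])
def ik(p,R,q0,full=False,w=0):
    def res(q):
        t,r=fk2.fk(q,P);return np.hstack([(t-p)/100,Ro.from_matrix(r.T@R).as_rotvec(),w*(q-q0)])
    r=least_squares(res,np.clip(q0,LO+1e-3,HI-1e-3),bounds=(LO,HI));return r.x,np.abs(r.fun[:6]).max()
def sols(p,R,n=60,seed=0):
    g=np.random.default_rng(seed);out=[]
    for _ in range(n):
        q,e=ik(p,R,g.uniform(np.maximum(LO,-2),np.minimum(HI,3.6)))
        if e<2e-3: out.append(q)
    return np.array(out)
E
python3 - <<'E'
from ik import *
print("fit",e)
for h in(100,24,-45):
  for nm,j in(("x",RC[:,0]),("y",RC[:,1])):
    o=sols(LT+AX*h,tool_R(-AX,j),40); print(h,nm,len(o)); 
    if len(o): print(o[np.argsort(o[:,4])][::max(1,len(o)//6)].round(2))
E
```

```text
fit 0.019364943011844105
100 x 16
[[ 0.53  0.93 -1.51  2.25  1.61  1.28 -1.92]
 [ 0.29  0.62 -0.82  2.26  1.75  0.66 -2.05]
 [ 0.13  0.56 -0.51  2.26  1.86  0.47 -2.16]
 [ 0.06  0.55 -0.4   2.26  1.93  0.41 -2.22]
 [-0.36  0.56  0.29  2.27  3.22  0.18  2.78]
 [-0.38  0.56  0.32  2.27  3.3   0.18  2.7 ]
 [-0.4   0.57  0.37  2.28  3.45  0.19  2.55]
 [-0.56  0.63  0.67  2.28  4.08  0.32  1.93]]
100 y 17
[[ 0.52  0.89 -1.45  2.25  1.62  1.21 -0.35]
 [ 0.46  0.76 -1.2   2.25  1.66  0.97 -0.39]
 [ 0.35  0.65 -0.92  2.26  1.72  0.73 -0.45]
 [ 0.15  0.57 -0.56  2.26  1.84  0.5  -0.57]
 [ 0.12  0.56 -0.5   2.26  1.87  0.47 -0.59]
 [ 0.03  0.55 -0.35  2.26  1.96  0.39 -0.68]
 [-0.1   0.53 -0.14  2.27  2.15  0.29 -0.87]
 [-0.58  0.64  0.71  2.28  4.13  0.35 -2.83]
 [-0.58  0.64  0.71  2.28  4.13  0.35 -2.83]]
24 x 18
[[ 0.29  0.82 -0.82  2.22  1.94  0.77 -2.15]
 [ 0.1   0.74 -0.44  2.22  2.15  0.53 -2.39]
 [ 0.05  0.73 -0.36  2.22  2.21  0.49 -2.46]
 [-0.08  0.71 -0.13  2.23  2.48  0.38 -2.75]
 [-0.3   0.74  0.26  2.23  3.25  0.32  2.74]
 [-0.48  0.81  0.61  2.24  3.85  0.45  2.12]]
24 y 15
[[ 
[... 352 characters left out ...]
.83]]
-45 x 16
[[ 0.48  1.23 -1.34  2.13  1.93  1.32 -1.88]
 [ 0.27  0.97 -0.76  2.14  2.07  0.8  -2.19]
 [ 0.16  0.91 -0.54  2.14  2.19  0.65 -2.35]
 [ 0.07  0.88 -0.37  2.15  2.32  0.55 -2.52]
 [-0.24  0.88  0.2   2.16  3.17  0.39  2.83]
 [-0.25  0.89  0.21  2.16  3.2   0.39  2.79]
 [-0.31  0.9   0.32  2.16  3.39  0.41  2.58]
 [-0.48  1.    0.68  2.16  3.88  0.58  2.04]]
-45 y 13
[[ 0.45  1.16 -1.21  2.13  1.94  1.19 -0.37]
 [ 0.4   1.07 -1.04  2.14  1.97  1.03 -0.45]
 [ 0.25  0.95 -0.7   2.14  2.1   0.76 -0.66]
 [ 0.11  0.89 -0.44  2.14  2.26  0.59 -0.87]
 [ 0.03  0.87 -0.28  2.15  2.41  0.51 -1.05]
 [ 0.01  0.87 -0.25  2.15  2.45  0.49 -1.09]
 [-0.52  1.04  0.78  2.16  3.97  0.65 -2.79]]
```

```bash
cat >> ik.py <<'E'
def rel(q):
    s=bot.state();R0=Ro.from_quat(s["eef_rot"]).as_matrix();t,R=fk2.fk(q,P)
    return np.r_[(R0.T@(t-s["ee_pos"])/1000).round(3),np.degrees(Ro.from_matrix(R0.T@R).as_rotvec()).round(1)],t
def logst():
    import json
    s=bot.state();open("log.json","a").write(json.dumps([list(s["q"]),list(s["ee_pos"]),list(s["eef_rot"])])+"\n");return s
E
python3 - <<'E'
from ik import *
q=bot.state()["q"]
G,_=ik(LT+AX*110,tool_R(-AX,RC[:,1]),np.array([0.03,.55,-.35,2.26,1.96,.39,-.68]),w=.01);print("G",G)
W1=np.array([-.34,.42,.25,2.12,-.74,.4,.46])
W2=np.array([-.15,.45,-.05,2.15,.6,.4,.1])
for W in (W1,W2,G):print(rel(W))
for f in np.linspace(0,1,6): print("12",f,rel(W1+(W2-W1)*f))
for f in np.linspace(0,1,6): print("2G",f,rel(W2+(G-W2)*f))
E
```

```text
G [ 0.0142  0.5185 -0.328   2.2662  1.9195  0.3623 -0.6476]
(array([-0.073,  0.065, -0.05 , -0.1  , 11.3  , 14.2  ]), array([459.1286,  96.3092, 264.0652]))
(array([ -0.046,  -0.043,  -0.06 , -56.4  ,  13.8  ,  -0.5  ]), array([448.3493, -11.5153, 236.7261]))
(array([ -0.014,  -0.008,  -0.012, -89.6  ,  -3.3  ,  -2.6  ]), array([509.4828,  16.074 , 228.462 ]))
12 0.0 (array([-0.073,  0.065, -0.05 , -0.1  , 11.3  , 14.2  ]), array([459.1286,  96.3092, 264.0652]))
12 0.2 (array([ -0.067,   0.042,  -0.069, -11.3  ,  13.6  ,  11.1  ]), array([441.6943,  75.4542, 250.6529]))
12 0.4 (array([ -0.062,   0.018,  -0.08 , -22.5  ,  15.1  ,   8.1  ]), array([431.5852,  51.8953, 241.5548]))
12 0.6000000000000001 (array([ -0.057,  -0.006,  -0.081, -33.8  ,  15.6  ,   5.1  ]), array([429.4585,  27.9836, 236.4789]))
12 0.8 (array([ -0.052,  -0.027,  -0.074, -45.1  ,  15.2  ,   2.3  ]), array([435.2848,   6.1026, 235.0201]))
12 1.0 (array([ -0.046,  -0.043,  -0.06 , -56.4  ,  13.8  ,  -0.5  ]), array([448.3493, -11.5153, 236.7261]))
2G 0.0 (array([ -0.046,  -0.043,  -0.06 , -56.4  ,  13.8  ,  -0.5  ]), array([448.3493, -11.5153, 236.7261]))
2G 0.2 (array([ -0.038,  -0.052,  -0.051, -63.2  ,  12.3  ,  -2.8  ]), array([458.6095, -22.1761, 233.8087]))
2G 0.4 (array([ -0.031,  -0.053,  -0.039, -70.1  ,   9.7  ,  -4.3  ]), array([472.0987, -24.8839, 232.0046]))
2G 0.6000000000000001 (array([ -0.024,  -0.046,  -0.027, -76.8  ,   6.1  ,  -4.8  ]), array([486.5956, -19.1678, 230.688 ]))
2G 0.8 (array([ -0.018,  -0.03 ,  -0.018, -83.3  ,   1.7  ,  -4.3  ]), array([499.7871,  -5.2311, 229.5275]))
2G 1.0 (array([ -0.014,  -0.008,  -0.012, -89.6  ,  -3.3  ,  -2.6  ]), array([509.4828,  16.074 , 228.462 ]))
```

>>> step_arm(
  motion=[-0.073, 0.065, -0.05, 0, 11.3, 14.2, 0.8, -0.073, 0.065, -0.05, 0, 11.3, 14.2, 0.8, -0.073, 0.065, -0.05, 0, 11.3, 14.2, 0.8, -0.073, 0.065, -0.05, 0, 11.3, 14.2, 0.8, -0.067, 0.042, -0.069, -11.3, 13.6, 11.1, 0.8, -0.067, 0.042, -0.069, -11.3, 13.6, 11.1, 0.8, -0.062, 0.018, -0.08, -22.5, 15.1, 8.1, 0.8, -0.062, 0.018, -0.08, -22.5, 15.1, 8.1, 0.8],
)

```text
time: 3.08
ee_pos: [430.4, 49.7, 240.4]
eef_rot: [-0.094, 0.631, 0.109, 0.762]
ft_force: [-0.1, 0.8, -0.8]
opening: 0.797
```

Run:
```python
from ik import *
s=logst();q=s["q"];print(q,s["joint_vel"])
print(fk2.fk(q,P)[0]-s["ee_pos"])
G,_=ik(LT+AX*110,tool_R(-AX,RC[:,1]),np.array([0.03,.55,-.35,2.26,1.96,.39,-.68]),w=.01);print("G",G)
W2=np.array([-.15,.45,-.05,2.15,.6,.4,.1])
for W in (W2,G):
  for f in(.33,.67,1):print(rel(q+(W-q)*f))
  q=W
```

```text
[-0.3979  0.4513  0.3448  2.1394 -0.4444  0.4247  0.5835] [-0.6056  0.0859  0.4547 -0.2326  0.705   0.2582 -0.1416]
[-0.0378 -0.026   0.0161]
G [ 0.0142  0.5185 -0.328   2.2662  1.9195  0.3623 -0.6476]
(array([  0.004,  -0.021,  -0.016, -10.4  ,   3.5  ,  -3.7  ]), array([421.7992,  24.9238, 233.1978]))
(array([  0.005,  -0.045,  -0.017, -21.4  ,   4.7  ,  -7.8  ]), array([428.5631,   2.3572, 232.223 ]))
(array([  0.004,  -0.064,  -0.001, -32.1  ,   3.5  , -11.9  ]), array([448.3493, -11.5153, 236.7261]))
(array([  0.011,  -0.082,   0.012, -43.1  ,   2.5  , -16.8  ]), array([467.145 , -24.8845, 232.5547]))
(array([  0.018,  -0.08 ,   0.037, -54.8  ,  -1.6  , -19.8  ]), array([491.4779, -15.1945, 230.2725]))
(array([  0.024,  -0.055,   0.063, -66.1  ,  -8.   , -20.2  ]), array([509.4828,  16.074 , 228.462 ]))
```

>>> step_arm(
  motion=[0.004, -0.021, -0.016, -10.4, 3.5, -3.7, 0.8, 0.004, -0.021, -0.016, -10.4, 3.5, -3.7, 0.8, 0.005, -0.045, -0.017, -21.4, 4.7, -7.8, 0.8, 0.005, -0.045, -0.017, -21.4, 4.7, -7.8, 0.8, 0.004, -0.064, -0.001, -32.1, 3.5, -11.9, 0.8, 0.004, -0.064, -0.001, -32.1, 3.5, -11.9, 0.8, 0.011, -0.082, 0.012, -43.1, 2.5, -16.8, 0.8, 0.011, -0.082, 0.012, -43.1, 2.5, -16.8, 0.8],
)

```text
time: 3.75
ee_pos: [470.0, -23.2, 232.6]
eef_rot: [-0.458, 0.541, 0.221, 0.67]
ft_force: [1.6, 0.8, 0.4]
opening: 0.801
```

Run:
```python
from ik import *
s=logst();q=s["q"];print(q,s["joint_vel"])
```

```text
[-0.4763  0.5193  0.4706  2.1938  0.0234  0.167   0.9043] [-0.4704  0.0237  0.3844  0.4848  0.495  -0.7501  0.2007]
```

```bash
cat >> ik.py <<'E'
def jac(q):
    t0,R0=fk2.fk(q,P);J=np.zeros((6,7))
    for i in range(7):
        d=q.copy();d[i]+=1e-5;t,R=fk2.fk(d,P);J[:3,i]=(t-t0)/1e-5/1000;J[3:,i]=Ro.from_matrix(R@R0.T).as_rotvec()/1e-5
    return J
def sim(q,poses,lam=1e-3,W=None,sub=10,home=None,kn=0.0):
    """poses: list of (p,R); straight interpolation each row"""
    q=np.array(q,float);out=[]
    VM=np.array([1.89,1.89,2.57,2.57,3.01,3.01,3.01])*.7/12/sub
    for p,R in poses:
        for k in range(sub):
            t,r=fk2.fk(q,P);e=np.r_[(p-t)/1000,Ro.from_matrix(R@r.T).as_rotvec()]
            f=1/(sub-k);n=max(np.linalg.norm(e[:3])*f/(.0417/sub),np.degrees(np.linalg.norm(e[3:]))*f/(7.16/sub),1);e=e*f/n
            J=jac(q);Jp=J.T@np.linalg.inv(J@J.T+lam**2*np.eye(6))
            dq=Jp@e
            if home is not None: dq=dq+(np.eye(7)-Jp@J)@(kn*(home-q)/sub)
            m=max(1,(abs(dq)/VM).max());q=np.clip(q+dq/m,LO,HI)
        out.append(q.copy())
    return np.array(out)
def rows2poses(p0,R0,rows):
    return [(p0+R0@np.array(r[:3])*1000,R0@Ro.from_rotvec(np.radians(r[3:6])).as_matrix()) for r in rows]
E
cat > t.py <<'E'
from ik import *
import json
L=[json.loads(l) for l in open("log.json")]
A=[[-0.073,0.065,-0.05,0,11.3,14.2]]*4+[[-0.067,0.042,-0.069,-11.3,13.6,11.1]]*2+[[-0.062,0.018,-0.08,-22.5,15.1,8.1]]*2
B=[[0.004,-0.021,-0.016,-10.4,3.5,-3.7]]*2+[[0.005,-0.045,-0.017,-21.4,4.7,-7.8]]*2+[[0.004,-0.064,-0.001,-32.1,3.5,-11.9]]*2+[[0.011,-0.082,0.012,-43.1,2.5,-16.8]]*2
for i,rows in((0,A),(1,B)):
    q,p,r=L[i];R0=Ro.from_quat(r).as_matrix()
    for lam in(1e-3,.05,.1):
        print(i,lam,sim(q,rows2poses(np.array(p),R0,rows),lam=lam)[-1])
    print("real",np.array(L[i+1][0]))
S0=np.array([-1.29169737,0.7070706,-0.02763634,1.48497233,0.02200215,0.95091849,-0.07550031])
R0=Ro.from_quat([-0.41395,0.57373,0.41350,0.57313]).as_matrix()
print(sim(S0,rows2poses(np.array([181.3,545.6,231.3]),R0,[[0,-.242,-.2,38,-12,-10]]*7))[-1],"real -1.1109,0.4798,0.3002,2.1577,0.0745,0.3058,-0.3473")
E
python3 t.py
```

```text
0 0.001 [-0.3965  0.4499  0.3382  2.1361 -0.4439  0.4268  0.5736]
0 0.05 [-0.3941  0.4496  0.3343  2.1361 -0.4399  0.4259  0.5693]
0 0.1 [-0.3893  0.4491  0.327   2.1366 -0.4332  0.4237  0.5621]
real [-0.3979  0.4513  0.3448  2.1394 -0.4444  0.4247  0.5835]
1 0.001 [-0.4758  0.518   0.4729  2.1984  0.0266  0.1686  0.9028]
1 0.05 [-0.4759  0.5179  0.4729  2.1981  0.0268  0.1691  0.9026]
1 0.1 [-0.4762  0.5174  0.473   2.1964  0.0271  0.1715  0.9022]
real [-0.4763  0.5193  0.4706  2.1938  0.0234  0.167   0.9043]
[-1.0719  0.4775  0.2701  2.1419  0.0525  0.3312 -0.2614] real -1.1109,0.4798,0.3002,2.1577,0.0745,0.3058,-0.3473
```

```bash
cat > plan.py <<'E'
from ik import *
import sys
from multiprocessing import Pool
s=bot.state();q0=s["q"];PA=LT+AX*110
def tr(seed):
    g=np.random.default_rng(seed);way=[]
    for _ in range(g.integers(1,3)):
        p=np.array([g.uniform(420,530),g.uniform(-120,120),g.uniform(230,300)])
        a=np.array([g.uniform(-.5,.6),g.uniform(-.6,.6),-1]);an=g.uniform(-np.pi,np.pi)
        way.append((p,tool_R(a,[np.cos(an),np.sin(an),0])))
    j=[RC[:,1],-RC[:,1],RC[:,0],-RC[:,0]][g.integers(4)]
    T=(PA,tool_R(-AX,j));seq=[]
    for w in way: seq+=[w]*g.integers(5,11)
    seq+=[T]*12
    o=sim(q0,seq,sub=3,lam=.02);t,R=fk2.fk(o[-1],P)
    err=np.linalg.norm(t-T[0])/10+np.degrees(Ro.from_matrix(R.T@T[1]).magnitude())
    mg=np.minimum(o-LO,HI-o)[:,:];mgf=mg[-1].min();zmin=min(fk2.fk(q,P)[0][2] for q in o)
    return err,mgf,zmin,len(seq),seed,o[-1]
if __name__=="__main__":
    with Pool() as p: r=p.map(tr,range(600))
    ok=[x for x in r if x[0]<.3 and x[2]>205]
    print(len(ok));ok.sort(key=lambda x:-min(x[1],.4)+.01*x[3])
    for x in ok[:10]: print(x)
E
time python3 plan.py
```

```text
5
(np.float64(3.368307242326322e-06), np.float64(0.18766109716128065), np.float64(228.46281696628245), 28, 208, array([ 0.1196,  0.5377, -0.5023,  2.2623,  1.824 ,  0.4556,  1.0164]))
(np.float64(8.448079089771053e-10), np.float64(0.1849090512866689), np.float64(228.46279442192446), 28, 197, array([ 0.0278,  0.521 , -0.3504,  2.2651,  1.9047,  0.374 ,  0.9377]))
(np.float64(4.271314671637633e-09), np.float64(0.18959379969541912), np.float64(228.4627944449034), 30, 110, array([ 0.1851,  0.5551, -0.6142,  2.2604,  1.7792,  0.52  ,  1.06  ]))
(np.float64(6.314259887584954e-09), np.float64(0.18764372184054734), np.float64(228.46279445853156), 30, 66, array([ 0.119 ,  0.5376, -0.5013,  2.2624,  1.8245,  0.455 ,  1.016 ]))
(np.float64(1.622666602071713e-07), np.float64(0.18970602370119716), np.float64(228.46279550368865), 31, 597, array([ 0.1889,  0.5563, -0.6209,  2.2603,  1.7768,  0.524 ,  1.0623]))
real	0m34.788s
user	2m12.423s
sys	0m0.161s
```

```bash
cat > t2.py <<'E'
from plan import *
for seed in(208,197,110,66):
    g=np.random.default_rng(seed);way=[];n=g.integers(1,3)
    for _ in range(n):
        p=np.array([g.uniform(420,530),g.uniform(-120,120),g.uniform(230,300)])
        a=np.array([g.uniform(-.5,.6),g.uniform(-.6,.6),-1]);an=g.uniform(-np.pi,np.pi)
        way.append((p,tool_R(a,[np.cos(an),np.sin(an),0])))
    j=g.integers(4);seq=[];ns=[]
    for w in way: k=g.integers(5,11);ns.append(k);seq+=[w]*k
    T=(PA,tool_R(-AX,[RC[:,1],-RC[:,1],RC[:,0],-RC[:,0]][j]));seq+=[T]*12
    o=sim(q0,seq,sub=5,lam=.02);print(seed,"jaw",j,ns,o[-1])
    R0=Ro.from_quat(s["eef_rot"]).as_matrix()
    for w in way+[T]: print(w[0].round(0),w[1][:,0].round(2),"rel",(R0.T@(w[0]-s["ee_pos"])/1000).round(3),np.degrees(Ro.from_matrix(R0.T@w[1]).as_rotvec()).round(1))
    print(o[:,4:].round(2).T)
E
python3 t2.py
```

```text
208 jaw 3 [np.int64(10), np.int64(6)] [ 0.1239  0.5387 -0.5094  2.2622  1.8209  0.4596  1.0195]
[495. -70. 268.] [ 0.44  0.3  -0.85] rel [-0.016 -0.056 -0.027] [-59.6 -29.8  -9.5]
[524. -55. 240.] [ 0.14  0.44 -0.89] rel [ 0.016 -0.061  0.001] [-124.1  -44.7  -17.4]
[509.  16. 228.] [ 0.5  -0.07 -0.87] rel [ 0.009 -0.011  0.054] [-110.9   -2.3  -15.4]
[[0.08 0.14 0.2  0.26 0.31 0.36 0.41 0.45 0.5  0.53 0.59 0.63 0.67 0.69
  0.71 0.72 0.81 0.91 1.   1.09 1.2  1.34 1.51 1.67 1.81 1.82 1.82 1.82]
 [0.1  0.05 0.01 0.   0.   0.   0.   0.02 0.04 0.07 0.11 0.16 0.23 0.31
  0.4  0.49 0.41 0.34 0.29 0.24 0.2  0.18 0.19 0.28 0.45 0.46 0.46 0.46]
 [0.99 1.08 1.15 1.21 1.26 1.31 1.36 1.41 1.46 1.52 1.6  1.7  1.8  1.91
  2.02 2.14 2.06 1.97 1.89 1.79 1.68 1.55 1.37 1.2  1.03 1.02 1.02 1.02]]
197 jaw 3 [np.int64(10), np.int64(6)] [ 0.032   0.5216 -0.3573  2.265   1.9003  0.3776  0.9419]
[506.  72. 270.] [-0.13  0.42 -0.9 ] rel [-0.042  0.003  0.1  ] [-107.2  -52.1    8. ]
[ 422. -118.  239.] [ 0.37 -0.42 -0.83] rel [-0.002 -0.011 -0.106] [-139.6   16.8    6.9]
[509.  16. 228.] [ 0.5  -0.07 -0.87] 
[... 1443 characters left out ...]
0.92] rel [-0.014 -0.074 -0.054] [-144.7  -48.9  -17.5]
[468. -10. 294.] [ 0.35  0.03 -0.94] rel [-0.06  -0.015  0.01 ] [-169.4   -9.4  -17.8]
[509.  16. 228.] [ 0.5  -0.07 -0.87] rel [ 0.009 -0.011  0.054] [-110.9   -2.3  -15.4]
[[0.08 0.14 0.21 0.29 0.36 0.43 0.49 0.54 0.59 0.64 0.69 0.73 0.77 0.8
  0.82 0.84 0.86 0.87 0.98 1.09 1.22 1.36 1.5  1.64 1.76 1.82 1.82 1.82
  1.82 1.82]
 [0.11 0.07 0.03 0.   0.   0.   0.01 0.03 0.06 0.09 0.13 0.17 0.21 0.25
  0.29 0.33 0.37 0.41 0.35 0.3  0.26 0.24 0.26 0.31 0.4  0.46 0.46 0.46
  0.46 0.46]
 [0.99 1.07 1.15 1.22 1.3  1.37 1.43 1.49 1.56 1.62 1.69 1.76 1.84 1.92
  2.01 2.1  2.2  2.29 2.15 1.99 1.82 1.64 1.47 1.29 1.12 1.02 1.02 1.02
  1.02 1.02]]
```

>>> step_arm(
  motion=[-0.043, 0.019, 0.066, -133, -61, -1, 0.8, -0.043, 0.019, 0.066, -133, -61, -1, 0.8, -0.043, 0.019, 0.066, -133, -61, -1, 0.8, -0.043, 0.019, 0.066, -133, -61, -1, 0.8, -0.043, 0.019, 0.066, -133, -61, -1, 0.8, -0.043, 0.019, 0.066, -133, -61, -1, 0.8, -0.043, 0.019, 0.066, -133, -61, -1, 0.8, -0.043, 0.019, 0.066, -133, -61, -1, 0.8, -0.043, 0.019, 0.066, -133, -61, -1, 0.8, -0.043, 0.019, 0.066, -133, -61, -1, 0.8],
)

```text
time: 4.58
ee_pos: [474.2, 52.0, 265.4]
eef_rot: [0.656, -0.223, -0.538, -0.481]
ft_force: [-0.3, -0.1, -1.5]
opening: 0.802
```

```bash
cat > t3.py <<'E'
from ik import *
s=logst();q=s["q"];print(q)
PA=LT+AX*110
w=(np.array([497,-97,261.]),tool_R([.07,-.27,-.96],[1,0,0]));
T=(PA,tool_R(-AX,-RC[:,0]))
# direct, and via several
for k,seq in((0,[T]*14),):
    o=sim(q,seq,sub=5,lam=.02);print(o[-1],o[:,4:6].round(2).T)
delta(*T)
E
python3 t3.py
```

```text
[ 0.3158  0.4484 -0.545   2.119   0.1841  0.2694  1.7655]
[-0.531   0.5572  0.5639  2.2777  0.8623  0.      1.9989] [[0.27 0.35 0.44 0.53 0.63 0.71 0.77 0.81 0.84 0.85 0.86 0.86 0.86 0.86]
 [0.26 0.25 0.22 0.19 0.13 0.07 0.   0.   0.   0.   0.   0.   0.   0.  ]]
d [ 0.0373  0.0016 -0.0501] rv [-56.94  18.92   8.09] rows 8.5 opening 0.802 t 4.58
```

```bash
cat > t4.py <<'E'
from ik import *
s=bot.state();q=s["q"]
g=np.random.default_rng(110);n=g.integers(1,3);way=[]
for _ in range(n):
    p=np.array([g.uniform(420,530),g.uniform(-120,120),g.uniform(230,300)])
    a=np.array([g.uniform(-.5,.6),g.uniform(-.6,.6),-1]);an=g.uniform(-np.pi,np.pi)
    way.append((p,tool_R(a,[np.cos(an),np.sin(an),0])))
T=(LT+AX*110,tool_R(-AX,-RC[:,0]))
delta(*way[1])
o=sim(q,[way[1]]*8+[T]*12,sub=5,lam=.02);print(o[-1],o[7],o[:,4:6].round(2).T)
E
python3 t4.py
```

```text
d [-0.022   0.048  -0.1407] rv [-84.59  -4.91  35.21] rows 12.8 opening 0.802 t 4.58
[-0.0054  0.5169 -0.2965  2.2661  1.9412  0.3466  0.902 ] [ 0.3914  0.568  -0.6868  1.8067  0.5396  0.8793  2.4387] [[0.23 0.27 0.31 0.36 0.4  0.45 0.49 0.54 0.63 0.77 0.93 1.09 1.25 1.42
  1.59 1.76 1.92 1.94 1.94 1.94]
 [0.37 0.46 0.55 0.63 0.7  0.77 0.83 0.88 0.7  0.53 0.39 0.29 0.21 0.16
  0.16 0.23 0.33 0.35 0.35 0.35]]
```

>>> step_arm(
  motion=[-0.022, 0.048, -0.141, -84.6, -4.9, 35.2, 0.8, -0.022, 0.048, -0.141, -84.6, -4.9, 35.2, 0.8, -0.022, 0.048, -0.141, -84.6, -4.9, 35.2, 0.8, -0.022, 0.048, -0.141, -84.6, -4.9, 35.2, 0.8, -0.022, 0.048, -0.141, -84.6, -4.9, 35.2, 0.8, -0.022, 0.048, -0.141, -84.6, -4.9, 35.2, 0.8, -0.022, 0.048, -0.141, -84.6, -4.9, 35.2, 0.8, -0.022, 0.048, -0.141, -84.6, -4.9, 35.2, 0.8],
)

```text
time: 5.25
ee_pos: [497.0, -97.2, 260.5]
eef_rot: [0.733, -0.071, -0.675, -0.049]
ft_force: [0.5, -0.1, 0.2]
opening: 0.802
```

```bash
cat > t5.py <<'E'
from ik import *
s=logst();q=s["q"];print(q)
for j in(RC[:,1],-RC[:,1],-RC[:,0]):
    T=(LT+AX*110,tool_R(-AX,j));delta(*T)
    o=sim(q,[T]*14,sub=5,lam=.02);print(o[-1],o[:,4:6].round(2).T,fk2.fk(o[-1],P)[0]-T[0])
E
python3 t5.py
```

```text
[ 0.5326  0.6062 -0.7426  1.76    0.5706  0.9121  2.5171]
d [ 0.0286 -0.1145  0.0094] rv [ 86.73  18.1  -21.24] rows 12.7 opening 0.802 t 5.25
[-0.3714  0.5241  0.3159  2.2692  0.2223  0.      1.1007] [[0.55 0.53 0.52 0.51 0.5  0.49 0.49 0.49 0.47 0.43 0.38 0.31 0.25 0.22]
 [0.84 0.77 0.69 0.6  0.52 0.43 0.33 0.24 0.15 0.07 0.   0.   0.   0.  ]] [-36.8911 -18.0988 -12.7574]
d [ 0.0286 -0.1145  0.0094] rv [-90.09  21.41  18.25] rows 13.2 opening 0.802 t 5.25
[ 0.2812  0.5917 -0.7882  2.2576  1.7248  0.629   2.6833] [[0.63 0.69 0.76 0.83 0.9  0.98 1.07 1.16 1.26 1.37 1.48 1.59 1.71 1.72]
 [0.88 0.85 0.82 0.79 0.76 0.73 0.7  0.68 0.65 0.63 0.62 0.62 0.63 0.63]] [0.0052 0.0037 0.0109]
d [ 0.0286 -0.1145  0.0094] rv [-1.69 25.18 -2.01] rows 3.5 opening 0.802 t 5.25
[ 0.0343  0.5219 -0.361   2.2649  1.8981  0.3795  0.9441] [[0.65 0.77 0.91 1.06 1.22 1.38 1.54 1.7  1.86 1.9  1.9  1.9  1.9  1.9 ]
 [0.74 0.57 0.44 0.34 0.26 0.22 0.22 0.26 0.35 0.38 0.38 0.38 0.38 0.38]] [0. 0. 0.]
```

>>> step_arm(
  motion=[0.029, -0.114, 0.009, -1.7, 25.2, -2, 0.8, 0.029, -0.114, 0.009, -1.7, 25.2, -2, 0.8, 0.029, -0.114, 0.009, -1.7, 25.2, -2, 0.8, 0.029, -0.114, 0.009, -1.7, 25.2, -2, 0.8, 0.029, -0.114, 0.009, -1.7, 25.2, -2, 0.8, 0.029, -0.114, 0.009, -1.7, 25.2, -2, 0.8, 0.029, -0.114, 0.009, -1.7, 25.2, -2, 0.8, 0.029, -0.114, 0.009, -1.7, 25.2, -2, 0.8, 0.029, -0.114, 0.009, -1.7, 25.2, -2, 0.8, 0.029, -0.114, 0.009, -1.7, 25.2, -2, 0.8],
)

```text
time: 6.08
ee_pos: [508.6, 17.9, 227.7]
eef_rot: [0.864, -0.057, -0.499, -0.036]
ft_force: [-1.6, 0.1, 0.4]
opening: 0.795
```

```bash
cat > t6.py <<'E'
from ik import *
s=logst();q=s["q"];print(q,s["joint_vel"])
R=tool_R(-AX,-RC[:,0])
delta(LT+AX*110,R);delta(LT+AX*24,R)
ims={n:bot.read_camera(n) for n in("side","top")}
for n in ims: cv2.imwrite(f"pics/{n}2.png",ims[n])
crop(ims["side"],190,130,100,110,5,"pics/p2.png")
o=sim(q,[(LT+AX*24,R)]*6,sub=5,lam=.02);print(o[-1])
E
python3 t6.py
```

```text
[ 0.0843  0.5313 -0.4467  2.2659  1.8573  0.4229  0.9782] [-0.0044 -0.0066  0.0894 -0.0728 -0.2516 -0.037   0.2998]
d [-0.0001  0.0017 -0.0013] rv [-0.19  0.09  0.21] rows 0.1 opening 0.795 t 6.08
d [ 0.0859  0.002  -0.0015] rv [-0.19  0.09  0.21] rows 2.1 opening 0.795 t 6.08
[ 0.143   0.752  -0.5247  2.219   2.0871  0.5775  0.8178]
```

View pics/p2.png

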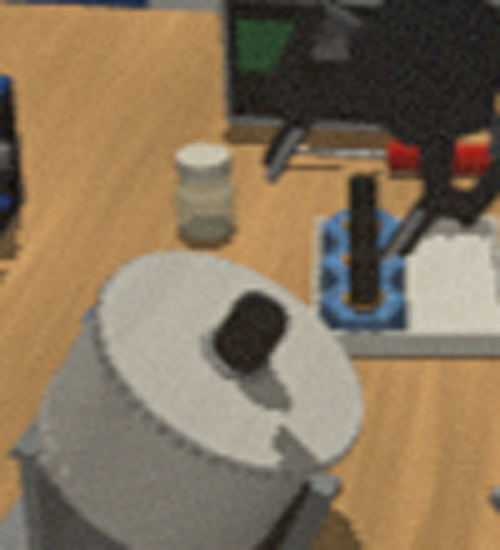

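The fingers straddle the knob line at about crop (345,200), with the knob at (250,330). I'll approach along the axis.

>>> step_arm(
  motion=[0.04, 0.002, -0.001, -0.2, 0, 0.2, 0.8, 0.07, 0.002, -0.001, -0.2, 0, 0.2, 0.8, 0.09, 0.002, -0.001, -0.2, 0, 0.2, 0.8, 0.1, 0.002, -0.001, -0.2, 0, 0.2, 0.8, 0.104, 0.002, -0.001, -0.2, 0, 0.2, 0.8, 0.104, 0.002, -0.001, -0.2, 0, 0.2, 0.8, 0.104, 0.002, -0.001, -0.2, 0, 0.2, 0.8],
)

```text
time: 6.77
ee_pos: [561.7, 6.6, 140.0]
eef_rot: [0.864, -0.06, -0.499, -0.032]
ft_force: [0.4, -0.3, 0.4]
opening: 0.8
```

```bash
cat > look.py <<'E'
from ik import *
import sys
# look.py tag sidecrop(x y w h s) 
t=sys.argv[1];ims={n:bot.read_camera(n) for n in("side","top")}
for n in ims: cv2.imwrite(f"pics/{n}{t}.png",ims[n])
a=[int(x) for x in sys.argv[2].split(",")];b=[int(x) for x in sys.argv[3].split(",")]
A=cv2.resize(ims["side"][a[1]:a[1]+a[3],a[0]:a[0]+a[2]],(390,int(390*a[3]/a[2])),interpolation=cv2.INTER_CUBIC)
B=cv2.resize(ims["top"][b[1]:b[1]+b[3],b[0]:b[0]+b[2]],(390,int(390*b[3]/b[2])),interpolation=cv2.INTER_CUBIC)
h=max(len(A),len(B));o=np.zeros((h,790,3),'uint8');o[:len(A),:390]=A;o[:len(B),400:]=B
cv2.imwrite(f"pics/v{t}.png",o)
s=logst();print(s["q"],s["ft_force"],s["ft_torque"]);
E
python3 look.py 3 190,130,100,110 180,110,90,90; python3 -c "
from h import *
delta(LT+AX*4,tool_R(-AX,-RC[:,0]))"
```

```text
[ 0.1459  0.7891 -0.5185  2.1993  2.1151  0.5925  0.8077] [-0.3621 -0.4791  1.4487] [0.1145 0.5858 0.0124]
d [ 0.0031 -0.0024  0.002 ] rv [-0.03 -0.09 -0.27] rows 0.1 opening 0.797 t 6.87
```

View pics/v3.png

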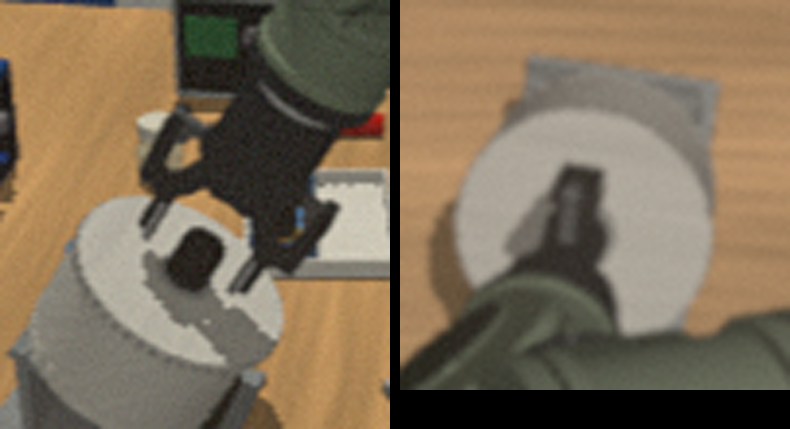

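The knob sits between the open fingers at crop (195,258). I'll apply the small correction and close.

>>> step_arm(
  motion=[0.003, -0.002, 0.002, 0, 0, 0, 0.8, 0.003, -0.002, 0.002, 0, 0, 0, 0.5, 0.003, -0.002, 0.002, 0, 0, 0, 0.3, 0.003, -0.002, 0.002, 0, 0, 0, 0.2, 0.003, -0.002, 0.002, 0, 0, 0, 0.2, 0.003, -0.002, 0.002, 0, 0, 0, 0.2, 0.003, -0.002, 0.002, 0, 0, 0, 0.2, 0.003, -0.002, 0.002, 0, 0, 0, 0.2],
  newtons=70,
)

```text
time: 7.53
ee_pos: [561.9, 8.6, 136.0]
eef_rot: [0.864, -0.06, -0.499, -0.032]
ft_force: [-4.7, 0.4, 9.3]
opening: 0.382
```

```bash
python3 -c "
from ik import *
s=logst();print(s['q'],s['ft_force'],s['ft_torque'],s['opening']*85)
delta(LT+AX*4,tool_R(-AX,-RC[:,0]))
R=tool_R(-AX,-RC[:,0])
Tm=(np.array([*MAT,62.]),)
"
```

```text
[ 0.1437  0.8003 -0.524   2.2013  2.1232  0.6055  0.7966] [-4.7173  0.3921  9.312 ] [-0.0185  0.4391 -0.0189] 32.48900718467272
d [-0.0005 -0.0004 -0.0004] rv [-0.04 -0.05 -0.27] rows 0.0 opening 0.382 t 7.53
```

>>> step_arm(
  motion=[-0.003, 0, 0, 0, 0, 0, 0.2, -0.008, 0, 0, 0, 0, 0, 0.2, -0.015, 0, 0, 0, 0, 0, 0.2, -0.025, 0, 0, 0, 0, 0, 0.2, -0.04, 0, 0, 0, 0, 0, 0.2, -0.055, 0, 0, 0, 0, 0, 0.2, -0.07, 0, 0, 0, 0, 0, 0.2, -0.07, 0, 0, 0, 0, 0, 0.2],
)

```text
time: 8.2
ee_pos: [526.3, 14.1, 198.6]
eef_rot: [0.865, -0.059, -0.498, -0.032]
ft_force: [-0.1, 0.2, -5.1]
opening: 0.38
```

```bash
cat > t7.py <<'E'
from ik import *
s=logst();q=s["q"];print(q,s["ft_force"],s["opening"])
for an in (0,30,60,90,120,150,180,210,240,270,300,330):
    a=np.radians(an);Rm=tool_R([0,0,-1],[np.cos(a),np.sin(a),0])
    o=sim(q,[(np.array([*MAT,150.]),Rm)]*16+[(np.array([*MAT,35.]),Rm)]*4,sub=3,lam=.02);t,r=fk2.fk(o[-1],P)
    print(an,o[-1].round(2),np.minimum(o-LO,HI-o).min(0).round(2),np.linalg.norm(t-[*MAT,35]).round(1))
E
python3 t7.py; python3 look.py 4 150,110,200,200 100,90,170,150
```

```text
[ 0.1067  0.6212 -0.4823  2.2552  1.9742  0.4958  0.8826] [-0.1215  0.1918 -5.1029] 0.38038686373935404
0 [-0.41  0.88 -0.35  1.69  0.58  0.76 -0.61] [2.3  0.95 1.08 0.2  2.04 0.54 2.04] 82.3
30 [-0.45  0.98 -0.3   1.71  0.51  0.53 -0.54] [2.26 0.95 1.09 0.21 1.97 0.53 2.02] 3.1
60 [-0.43  0.99 -0.34  1.71  0.58  0.54 -0.09] [2.28 0.94 1.08 0.22 1.93 0.51 1.99] 0.0
90 [-0.4   1.   -0.41  1.71  0.66  0.57  0.37] [2.31 0.94 1.04 0.23 1.99 0.5  1.93] 0.0
120 [-0.37  1.01 -0.47  1.71  0.74  0.61  0.82] [2.34 0.94 0.97 0.23 2.05 0.47 1.72] 0.0
150 [-0.33  1.02 -0.53  1.71  0.81  0.64  1.29] [2.38 0.94 0.91 0.23 2.11 0.43 1.41] 0.0
180 [-0.3   1.03 -0.6   1.71  0.87  0.69  1.76] [2.41 0.94 0.84 0.24 2.16 0.38 0.93] 0.0
210 [-0.28  1.05 -0.66  1.71  0.92  0.72  2.24] [2.43 0.93 0.78 0.24 2.21 0.32 0.45] 0.0
240 [-0.23  1.08 -0.76  1.71  1.01  0.8   2.7 ] [2.48 0.93 0.69 0.22 2.25 0.24 0.  ] 0.0
270 [-1.24  1.1   1.49  2.09  1.88  0.    2.06] [1.47 0.93 0.03 0.21 2.64 0.   0.77] 456.6
300 [-0.81  0.81  0.51  1.92  2.41  0.    2.07] [1.9  0.94 0.91 0.2  2.19 0.   0.76] 219.9
330 [-0.55  0.78  0.14  1.92  2.74  0.    2.13] [2.16 0.94 1.09 0.19 1.86 0.   0.7 ] 167.4
[ 0.1078  0.6267 -0.4829  2.2535  1.9778  0.4986  0.8802] [ 0.4299 -0.488  -5.6575] [ 0.1584  1.098  -0.0488]
```

View pics/v4.png

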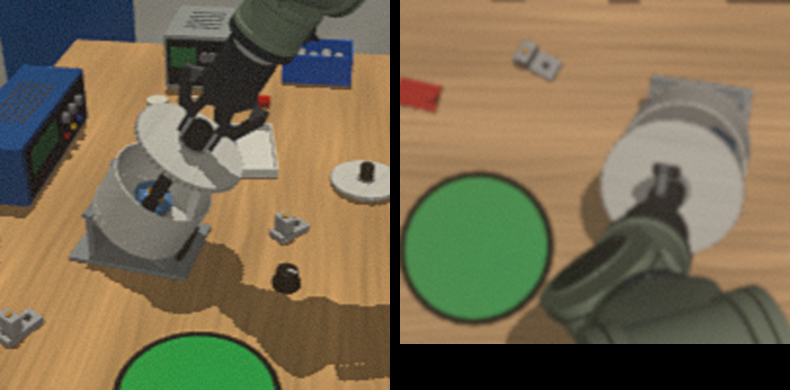

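The lid is free and held square on the knob (side crop (195,140)). Both blocks are visible inside the canister. Next I'll plan the carry to the mat.

```bash
cat > t8.py <<'E'
from ik import *
s=logst();q=s["q"]
R=Ro.from_quat(s["eef_rot"]).as_matrix();a=np.radians(170);Rm=tool_R([0,0,-1],[np.cos(a),np.sin(a),0])
A=(np.array([510,30,235.]),R);B=(np.array([*MAT,130.]),Rm);Cc=(np.array([*MAT,45.]),Rm)
for w in(A,B,Cc):delta(*w)
o=sim(q,[A]*2+[B]*10+[Cc]*3,sub=5,lam=.02)
for k in o[::2]: print(fk2.fk(k,P)[0].round(0),k.round(2))
# return
T=(LT+AX*110,R)
o=sim(o[-1],[B]*3+[T]*14,sub=5,lam=.02);print(o[-1],o[:,4:6].round(2).T,fk2.fk(o[-1],P)[0]-T[0])
E
python3 t8.py
```

```text
d [-0.0429 -0.0137 -0.0025] rv [0. 0. 0.] rows 1.1 opening 0.378 t 8.3
d [ 0.0129 -0.2668  0.1089] rv [  2.24 -30.07   0.39] rows 6.9 opening 0.378 t 8.3
d [ 0.0864 -0.2672  0.1515] rv [  2.24 -30.07   0.39] rows 7.7 opening 0.378 t 8.3
[512.  28. 230.] [ 0.04  0.53 -0.42  2.25  1.81  0.43  1.  ]
[506.  57. 223.] [-0.06  0.53 -0.37  2.21  1.6   0.4   1.15]
[497. 111. 200.] [-0.14  0.59 -0.42  2.12  1.25  0.46  1.39]
[486. 187. 170.] [-0.18  0.71 -0.57  1.95  0.95  0.63  1.58]
[478. 264. 140.] [-0.24  0.85 -0.67  1.74  0.76  0.8   1.68]
[476. 290. 130.] [-0.26  0.89 -0.69  1.66  0.72  0.86  1.71]
[476. 290.  89.] [-0.28  0.95 -0.65  1.69  0.78  0.78  1.66]
[476. 290.  45.] [-0.31  1.02 -0.59  1.71  0.84  0.69  1.61]
[ 0.0633  0.5276 -0.4153  2.2643  1.8619  0.4146  0.9747] [[0.78 0.72 0.72 0.79 0.87 0.97 1.09 1.26 1.44 1.61 1.79 1.86 1.86 1.86
  1.86 1.86 1.86]
 [0.77 0.86 0.86 0.78 0.7  0.61 0.52 0.44 0.39 0.38 0.4  0.41 0.41 0.41
  0.41 0.41 0.41]] [0. 0. 0.]
```

>>> step_arm(
  motion=[-0.043, -0.014, -0.002, 0, 0, 0, 0.2, -0.043, -0.014, -0.002, 0, 0, 0, 0.2, 0.013, -0.267, 0.109, 2.2, -30.1, 0.4, 0.2, 0.013, -0.267, 0.109, 2.2, -30.1, 0.4, 0.2, 0.013, -0.267, 0.109, 2.2, -30.1, 0.4, 0.2, 0.013, -0.267, 0.109, 2.2, -30.1, 0.4, 0.2, 0.013, -0.267, 0.109, 2.2, -30.1, 0.4, 0.2, 0.013, -0.267, 0.109, 2.2, -30.1, 0.4, 0.2, 0.013, -0.267, 0.109, 2.2, -30.1, 0.4, 0.2, 0.013, -0.267, 0.109, 2.2, -30.1, 0.4, 0.2, 0.013, -0.267, 0.109, 2.2, -30.1, 0.4, 0.2, 0.013, -0.267, 0.109, 2.2, -30.1, 0.4, 0.2],
)

```text
time: 9.3
ee_pos: [475.1, 292.3, 127.3]
eef_rot: [-0.703, 0.062, 0.706, 0.061]
ft_force: [0.3, 0.8, -5.2]
opening: 0.377
```

```bash
python3 look.py 5 180,180,150,180 90,140,100,100; python3 -c "
from h import *
a=np.radians(170);R=tool_R([0,0,-1],[np.cos(a),np.sin(a),0])
delta([*MAT,45],R)"
```

```text
[-0.3058  0.8813 -0.6085  1.6559  0.6433  0.8178  1.7745] [-0.3816 -0.0711 -3.7292] [-0.1367 -0.0515 -0.0721]
d [ 0.0821  0.0039 -0.0036] rv [ 0.33  0.3  -0.03] rows 2.0 opening 0.375 t 9.4
```

View pics/v5.png

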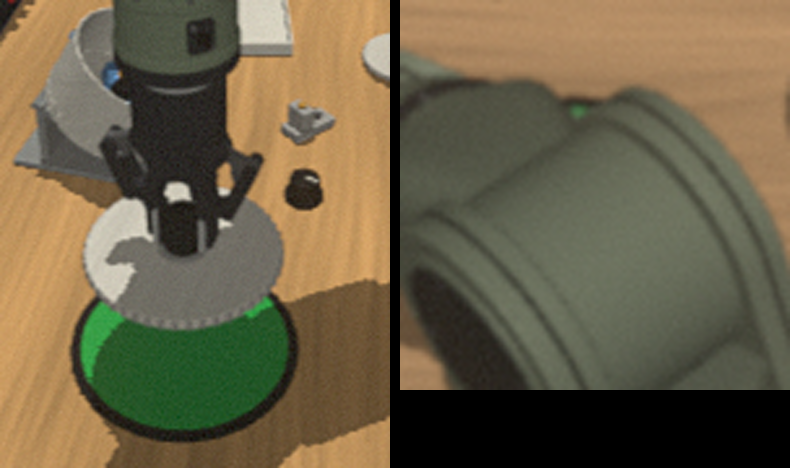

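Run:
```python
from h import *
ims={"side":cv2.imread("pics/side5.png")};s=bot.state();print(s["ee_pos"])
for R in(np.eye(3),):
    print(fit(ims,lambda x:circ(x[:3],R,84,0),[s["ee_pos"][0],s["ee_pos"][1],s["ee_pos"][2]-5],cams=("side",),rs=(4,3,2,2),thr=25))
def c2(x): return circ(x[:3],Ro.from_rotvec([x[3],x[4],0]).as_matrix(),84,0)
print(fit(ims,c2,[*s["ee_pos"],0,0],cams=("side",),rs=(4,3,2,2),thr=25,prior=lambda y:[(y[2]-s["ee_pos"][2]+4)/3]))
```

```text
[473.8001 294.0964 127.1564]
(array([471.3651, 303.1451, 130.0208]), {'side': (105, 0.5)})
(array([472.8727, 294.4823, 123.0361,  -0.0476,  -0.0162]), {'side': (104, 0.24)})
```

>>> step_arm(
  motion=[0.03, 0.004, -0.004, 0.3, 0.3, 0, 0.2, 0.06, 0.004, -0.004, 0.3, 0.3, 0, 0.2, 0.078, 0.004, -0.004, 0.3, 0.3, 0, 0.2, 0.082, 0.004, -0.004, 0.3, 0.3, 0, 0.2, 0.082, 0.004, -0.004, 0.3, 0.3, 0, 0.2, 0.082, 0.004, -0.004, 0.3, 0.3, 0, 0.2],
)

```text
time: 9.9
ee_pos: [479.7, 285.2, 48.1]
eef_rot: [0.706, -0.064, -0.703, -0.063]
ft_force: [0.5, -0.5, -4.1]
opening: 0.38
```

```bash
python3 look.py 6 180,180,150,180 90,140,100,100
python3 - <<'E'
from h import *
a=np.radians(170);R=tool_R([0,0,-1],[np.cos(a),np.sin(a),0])
delta([*MAT,32],R)
ims={"side":cv2.imread("pics/side6.png")};s=bot.state();print(s["ee_pos"])
def c2(x): return circ(x[:3],Ro.from_rotvec([x[3],x[4],0]).as_matrix(),84,0)
print(fit(ims,c2,[*s["ee_pos"],0,0],cams=("side",),rs=(4,3,2,2),thr=25,prior=lambda y:[(y[2]-s["ee_pos"][2]+4)/3]))
E
```

```text
[-0.337   0.9916 -0.51    1.7084  0.7543  0.6447  1.6853] [-0.2302 -0.5708 -4.5967] [ 0.0258 -0.026  -0.0289]
d [ 0.0166 -0.0036  0.0045] rv [-0.3  -0.29  0.03] rows 0.4 opening 0.377 t 10.0
[480.0298 285.3518  48.6412]
(array([477.332 , 289.3905,  45.2782,  -0.0423,  -0.0232]), {'side': (99, 0.21)})
```

View pics/v6.png

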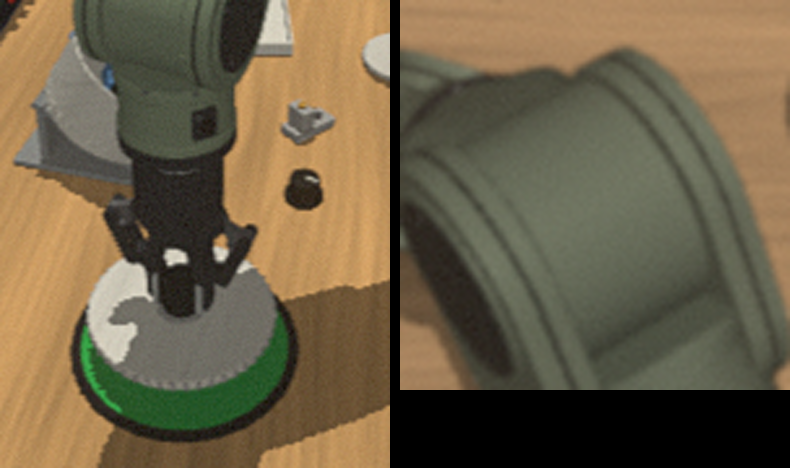

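>>> step_arm(
  motion=[0.006, -0.004, 0.004, -0.3, -0.3, 0, 0.2, 0.012, -0.004, 0.004, -0.3, -0.3, 0, 0.2, 0.015, -0.004, 0.004, -0.3, -0.3, 0, 0.2, 0.016, -0.004, 0.004, -0.3, -0.3, 0, 0.2, 0.016, -0.004, 0.004, -0.3, -0.3, 0, 0.2],
)

```text
time: 10.42
ee_pos: [476.2, 289.6, 31.1]
eef_rot: [-0.704, 0.062, 0.705, 0.061]
ft_force: [0.2, 0.3, -4.1]
opening: 0.382
```

```bash
cat > st.py <<'E'
from h import *
s=bot.state();print(s["time"],s["ee_pos"],s["ft_force"],s["ft_torque"],s["opening"],abs(s["joint_vel"]).max())
E
python3 st.py; python3 -c "
from h import *
a=np.radians(170);R=tool_R([0,0,-1],[np.cos(a),np.sin(a),0])
delta([*MAT,28],R)"
```

```text
10.4167 [476.2151 289.6374  31.1285] [ 0.1901  0.2917 -4.079 ] [ 0.0201  0.0283 -0.0378] 0.38181152517569794 0.010366190140321004
d [ 0.0031 -0.0001 -0.0001] rv [ 0.02  0.1  -0.05] rows 0.1 opening 0.382 t 10.42
```

>>> step_arm(
  motion=[0.001, 0, 0, 0, 0, 0, 0.2, 0.002, 0, 0, 0, 0, 0, 0.2, 0.003, 0, 0, 0, 0, 0, 0.2, 0.003, 0, 0, 0, 0, 0, 0.2],
)

```text
time: 10.75
ee_pos: [476.3, 289.7, 28.3]
eef_rot: [-0.704, 0.062, 0.705, 0.061]
ft_force: [-0.1, 0.0, -4.0]
opening: 0.381
```

```bash
python3 st.py
```

```text
10.75 [476.3234 289.6694  28.3248] [-0.1422  0.0043 -4.0353] [0.008  0.0137 0.0669] 0.3810245104194059 0.005289887097773629
```

>>> step_arm(
  motion=[0.001, 0, 0, 0, 0, 0, 0.2, 0.002, 0, 0, 0, 0, 0, 0.2, 0.002, 0, 0, 0, 0, 0, 0.2],
)

```text
time: 11.0
ee_pos: [476.4, 290.0, 27.4]
eef_rot: [-0.704, 0.061, 0.705, 0.061]
ft_force: [-5.5, -2.3, 18.1]
opening: 0.383
```

```bash
python3 st.py
```

```text
11.0 [476.3816 289.9689  27.4341] [-5.5095 -2.3333 18.1092] [-0.8209  0.8856 -0.0737] 0.38321592871573923 0.0020160954522923736
```

>>> step_arm(
  motion=[-0.001, 0, 0, 0, 0, 0, 0.2, -0.001, 0, 0, 0, 0, 0, 0.3, -0.001, 0, 0, 0, 0, 0, 0.45, -0.001, 0, 0, 0, 0, 0, 0.55, -0.001, 0, 0, 0, 0, 0, 0.7, -0.001, 0, 0, 0, 0, 0, 0.7],
  newtons=20,
)

```text
time: 11.5
ee_pos: [476.4, 289.8, 27.4]
eef_rot: [-0.704, 0.062, 0.705, 0.061]
ft_force: [-1.0, 0.2, 0.2]
opening: 0.703
```

```bash
python3 st.py
python3 - <<'E'
from ik import *
s=logst();q=s["q"];R=Ro.from_quat(s["eef_rot"]).as_matrix()
A=(s["ee_pos"]+[0,0,110],R);B=(np.array([480,150,240.]),R);T=(LT+AX*80,tool_R(-AX,-RC[:,0]))
for w in(A,B,T):delta(*w)
o=sim(q,[A]*3+[B]*4+[T]*10,sub=5,lam=.02);print(o[-1],o[:,4:6].round(2).T,fk2.fk(o[-1],P)[0]-T[0])
E
```

```text
11.5 [476.3794 289.7816  27.4366] [-1.0022  0.1981  0.2262] [-0.0316  0.0051 -0.0005] 0.7026363558703127 0.0020999524442122
d [-0.11    0.      0.0001] rv [0. 0. 0.] rows 2.6 opening 0.703 t 11.5
d [-0.2126  0.1371 -0.0275] rv [0. 0. 0.] rows 6.1 opening 0.703 t 11.5
d [-0.1751  0.2632 -0.0948] rv [-2.33 30.07 -0.64] rows 7.9 opening 0.703 t 11.5
[ 0.0747  0.602  -0.4203  2.2559  1.9982  0.4483  0.8599] [[0.72 0.67 0.63 0.61 0.59 0.56 0.53 0.65 0.81 0.99 1.17 1.34 1.52 1.69
  1.87 2.   2.  ]
 [0.69 0.78 0.84 0.85 0.88 0.92 0.96 0.79 0.62 0.47 0.37 0.3  0.27 0.3
  0.37 0.45 0.45]] [0.0009 0.0002 0.0012]
```

>>> step_arm(
  motion=[-0.03, 0, 0, 0, 0, 0, 0.7, -0.07, 0, 0, 0, 0, 0, 0.7, -0.11, 0, 0, 0, 0, 0, 0.7, -0.213, 0.137, -0.027, 0, 0, 0, 0.6, -0.213, 0.137, -0.027, 0, 0, 0, 0.6, -0.213, 0.137, -0.027, 0, 0, 0, 0.6, -0.213, 0.137, -0.027, 0, 0, 0, 0.6, -0.213, 0.137, -0.027, 0, 0, 0, 0.6],
)

```text
time: 12.17
ee_pos: [480.7, 145.3, 243.5]
eef_rot: [0.705, -0.064, -0.703, -0.063]
ft_force: [0.7, -0.2, 0.2]
opening: 0.597
```

```bash
python3 look.py 7 170,150,180,200 90,100,180,140
```

```text
[ 0.0377  0.6636 -0.7376  1.7162  0.5267  0.97    2.0633] [-0.9708  0.5978 -0.9351] [0.0733 0.0234 0.0178]
```

View pics/v7.png

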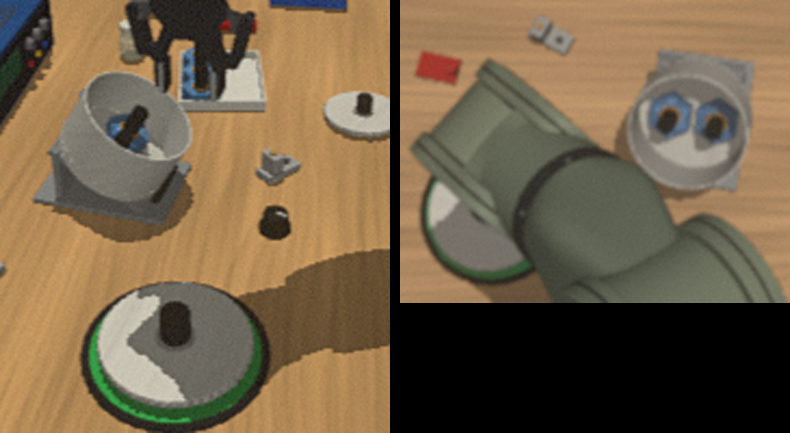

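The lid stands on the mat, concentric in the side view. In the top view the blocks in the canister have knobs at about (213,156) and (235,158). Now I'll fit the canister rim and the blocks.

```bash
cat > f4.py <<'E'
from h import *
ims={n:cv2.imread(f"pics/{n}7.png") for n in("side","top")}
crop(ims["top"],195,125,60,55,10,"pics/c7.png")
# lid on mat
print("lid",fit(ims,lambda x:circ(np.array([x[0],x[1],24]),np.eye(3),84,0),[476,290],cams=("side",),rs=(3,2,2)))
O0=LT-98*AX
def cur(x):
    R=can_R(x[3]);return circ(x[:3],R,80,88)
for cams in(("side",),("top",),("side","top")):
    print("rim",cams,fit(ims,cur,[*O0,YC],cams=cams,rs=(3,2,2,2),prior=lambda y:[(y[3]-YC)/3]))
x,_=fit(ims,cur,[*O0,YC],rs=(3,2,2,2),prior=lambda y:[(y[3]-YC)/3])
# knob tops in top view: predicted
R=can_R(x[3])
for y in(-32,32):
    print(y,proj("top",x[:3]+R@[0,y,70]),proj("top",x[:3]+R@[0,y,30]),proj("side",x[:3]+R@[0,y,70]))
v=cv2.resize(ims["top"],None,fx=10,fy=10,interpolation=cv2.INTER_CUBIC)
a=np.arange(6)*np.pi/3
for y in(-32,32):
    H=np.c_[32.33*np.cos(a),32.33*np.sin(a)+y,np.full(6,30)]@R.T+x[:3]
    u=((proj("top",H)+.5)*10).astype(int);cv2.polylines(v,[u],True,(0,0,255),1)
    for rr,z in((12,70),):
        K=circ(x[:3]+R@[0,y,0],R,rr,z)[0];cv2.polylines(v,[((proj("top",K)+.5)*10).astype(int)],True,(0,255,255),1)
K=cur(x)[0];cv2.polylines(v,[((proj("top",K)+.5)*10).astype(int)],True,(0,255,0),1)
cv2.imwrite("pics/c7.png",v[1250:1800,1930:2530])
E
python3 f4.py
```

```text
lid (array([474.6946, 290.2977]), {'side': (120, 0.38)})
rim ('side',) (array([616.1579, -13.4276,  38.2256,  -4.765 ]), {'side': (118, 0.23)})
rim ('top',) (array([620.7306,   7.8646,  11.953 ,  -7.8319]), {'top': (105, 0.24)})
rim ('side', 'top') (array([612.2897,   9.8806,  52.2532,  -2.1725]), {'side': (116, 0.27), 'top': (108, 0.71)})
-32 [[232.6943 160.7573]] [[233.5365 156.2983]] [[234.3683 200.9053]]
32 [[210.4984 159.6   ]] [[211.9311 155.1732]] [[228.8837 212.6739]]
```

View pics/c7.png

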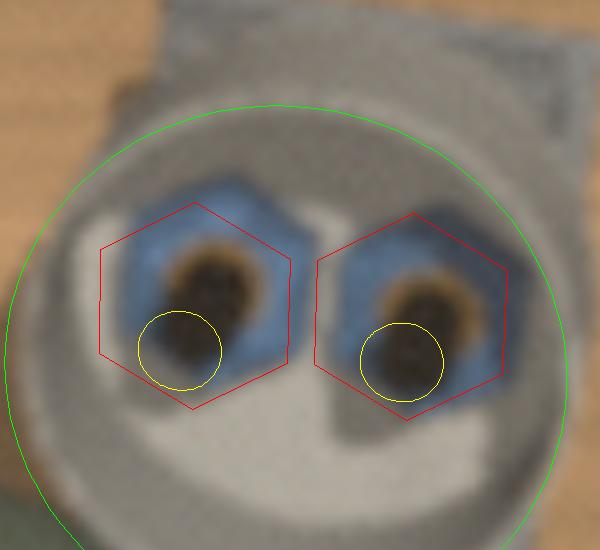

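```bash
cat > f5.py <<'E'
from h import *
ims={n:cv2.imread(f"pics/{n}7.png") for n in("side","top")}
O0=LT-98*AX;print("O0",O0)
a=np.arange(7)*np.pi/3
def hexp(x,y,z,off=0): 
    R=can_R(x[3]);return np.c_[32.33*np.cos(a+off),32.33*np.sin(a+off)+y,np.full(7,z)]@R.T+x[:3]
def cur(x,off=0):
    Ps=[];Qs=[];R=can_R(x[3])
    for y in(-32,32):
        h=hexp(x,y,30,x[4] if len(x)>4 else 0);p,q=segs([(h[i],h[i+1]) for i in range(6)],12);Ps.append(p);Qs.append(q)
        p,q=circ(x[:3]+R@[0,y,0],R,12,70,40);Ps.append(p);Qs.append(q)
    return np.vstack(Ps),np.vstack(Qs)
z0=O0[2]
for pr in((lambda y:[(y[2]-z0)*2,(y[3]-YC)/2,y[4]*0+0]),):
    x,r=fit(ims,cur,[*O0,YC,0],cams=("top",),rs=(4,3,2,2,2),prior=pr,thr=20);print("top",x,r)
from h import *
v={n:cv2.resize(ims[n],None,fx=10,fy=10,interpolation=cv2.INTER_CUBIC) for n in ims}
for xx,c in(([*O0,YC,0],(0,0,255)),(x,(0,255,255))):
    R=can_R(xx[3])
    for n in ims:
        for y in(-32,32):
            for K in(hexp(xx,y,30,xx[4]),circ(np.array(xx[:3])+R@[0,y,0],R,12,70)[0]):
                cv2.polylines(v[n],[((proj(n,K)+.5)*10).astype(int)],True,c,1)
        for rr in(77,80):cv2.polylines(v[n],[((proj(n,circ(np.array(xx[:3]),R,rr,88)[0])+.5)*10).astype(int)],True,c,1)
o=np.hstack([v["top"][1280:1800,1950:2500],v["side"][1900:2420,1950:2500]])
cv2.imwrite("pics/c7.png",cv2.resize(o,None,fx=.72,fy=.72,interpolation=cv2.INTER_AREA))
E
python3 f5.py
```

```text
O0 [612.5696   2.3194  48.3295]
top [617.4408   2.851   48.3787  -6.1415   0.0363] {'top': (163, 0.29)}
```

View pics/c7.png

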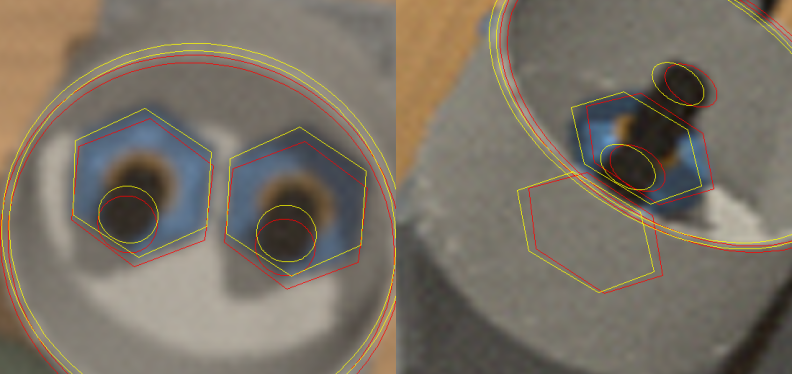

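```bash
cat >> f5.py <<'E'
print("---")
def mask(p): 
    m=np.zeros(len(p),bool);m[:112]=True   # first block (hex + knob) only
    return m
for cams in(("side",),("side","top")):
    for pr in (lambda y:[(y[3]+7)/2,y[4]*10],):
        x2,r=fit(ims,cur,[616,2.3,50,-7,0],cams=cams,rs=(3,2.5,2,2,2),prior=(pr if len(cams)==2 else lambda y:[(y[3]+7)/2,y[4]*10,(y[2]-50)]),thr=20,masks={"side":mask});print(cams,x2,r)
# knob tip triangulation of hex_a
R=can_R(x2[3])
for y in(-32,32): print("knob tip",y,x2[:3]+R@[0,y,70])
E
python3 f5.py
```

```text
O0 [612.5696   2.3194  48.3295]
top [617.4408   2.851   48.3787  -6.1415   0.0363] {'top': (163, 0.29)}
---
('side',) [616.0855  10.5456  50.2636  -7.3161   0.0189] {'side': (88, 0.7)}
('side', 'top') [618.0148   3.0205  45.187   -6.2736   0.044 ] {'side': (84, 0.76), 'top': (163, 0.3)}
knob tip -32 [579.7276 -24.9632 105.8088]
knob tip 32 [586.7213  38.6535 105.8088]
```

```bash
cat >> h.py <<'E'
OC=np.array([616.5,2.6,49.5]);YB=-6.5;RB=can_R(YB)
RG=tool_R(-RB[:,2],-RB[:,0])
RT=Ro.from_euler('z',TY,degrees=True).as_matrix()
def cp(y,z,x=0): return OC+RB@np.array([x,y,z])
def tp(x,y,z): return np.array([*TR,0])+RT@np.array([x,y,z])
def tt(k): # tool rot in tray, tool z = -trayx turned by 60k deg
    a=np.radians(TY+180+60*k);return tool_R([0,0,-1],[np.cos(a),np.sin(a),0])
E
cat > t9.py <<'E'
from ik import *
s=logst();q=s["q"]
A=(cp(-32,140),RG);B=(cp(-32,36),RG);U=(cp(-32,150),RG)
delta(*A)
o=sim(q,[A]*14+[B]*6,sub=4,lam=.02);print(o[13],o[-1],o[:,4:6].round(2).T,fk2.fk(o[-1],P)[0]-B[0])
q1=o[-1]
for k in range(-3,3):
    for mid in (0,1):
        D=(tp(-22,-28,70),tt(k));E_=(tp(-22,-28,30),tt(k))
        M=(np.array([470,-130,230.]),tt(k))
        seq=[U]*4+([M]*6 if mid else [])+[D]*14+[E_]*2
        o=sim(q1,seq,sub=3,lam=.02);t,r=fk2.fk(o[-1],P)
        er=np.linalg.norm(t-E_[0])
        print(k,mid,o[-1].round(2),np.minimum(o-LO,HI-o).min(0).round(2),er.round(1))
E
python3 t9.py
```

```text
d [ 0.0708  0.1561 -0.0922] rv [-3.57 29.96 -0.97] rows 4.7 opening 0.602 t 12.27
[ 0.2224  0.7026 -0.5081  2.2371  2.1302  0.504   0.8621] [ 0.2421  0.9435 -0.5293  2.1207  2.2682  0.6204  0.8218] [[0.65 0.8  0.98 1.15 1.33 1.5  1.68 1.85 2.03 2.13 2.13 2.13 2.13 2.13
  2.2  2.25 2.27 2.27 2.27 2.27]
 [0.8  0.63 0.47 0.35 0.26 0.22 0.24 0.31 0.42 0.5  0.5  0.5  0.5  0.5
  0.57 0.61 0.62 0.62 0.62 0.62]] [-0.  0. -0.]
-3 0 [ 0.54  0.86 -0.45  1.9   1.13  0.57  0.25] [2.17 1.   1.04 0.2  2.38 0.49 1.96] 118.5
-3 1 [ 0.71  0.98 -0.41  1.66  0.66  0.63  0.2 ] [2.   0.95 1.04 0.21 2.12 0.49 1.96] 29.9
-2 0 [ 0.78  1.04 -0.47  1.6   0.68  0.67  1.16] [1.93 1.   1.04 0.21 2.14 0.3  1.64] 0.0
-2 1 [ 0.76  1.04 -0.42  1.6   0.63  0.65  1.2 ] [1.93 0.92 1.04 0.21 2.05 0.36 1.6 ] 0.0
-1 0 [-0.2   1.31  1.52  1.96  1.65  0.    1.02] [2.41 0.85 0.   0.21 2.38 0.   1.69] 397.2
-1 1 [ 0.8   1.05 -0.52  1.6   0.74  0.7   2.16] [1.89 0.91 1.01 0.21 2.15 0.17 0.64] 0.0
0 0 [0.17 0.92 0.68 1.75 2.29 0.   1.42] [2.4  1.   0.84 0.21 2.31 0.   1.41] 244.1
0 1 [-0.01  0.97  1.02  1.8   2.1   0.    1.57] [2.47 0.91 0.5  0.21 2.38 0.   1.26] 318.7
1 0 [0.5  0.87 0.12 1.7  2.9  0.   1.89] [2.21 1.   1.04 0.21 1.7  0.   0.94] 182.5
1 1 [0.43 0.86 0.24 1.7  2.8  0.   2.02] [2.28 0.89 1.04 0.21 1.8  0.   0.81] 202.4
2 0 [ 0.74  0.86 -0.32  1.75  3.3   0.    2.14] [1.97 1.   1.04 0.2  1.3  0.   0.69] 175.8
2 1 [ 0.75  0.85 -0.3   1.68  3.39  0.    2.41] [1.96 0.92 1.04 0.21 1.21 0.   0.42] 212.6
```

>>> step_arm(
  motion=[0.071, 0.156, -0.092, -3.6, 30, -1, 0.6, 0.071, 0.156, -0.092, -3.6, 30, -1, 0.6, 0.071, 0.156, -0.092, -3.6, 30, -1, 0.6, 0.071, 0.156, -0.092, -3.6, 30, -1, 0.6, 0.071, 0.156, -0.092, -3.6, 30, -1, 0.6, 0.071, 0.156, -0.092, -3.6, 30, -1, 0.6, 0.071, 0.156, -0.092, -3.6, 30, -1, 0.6, 0.071, 0.156, -0.092, -3.6, 30, -1, 0.6, 0.071, 0.156, -0.092, -3.6, 30, -1, 0.6, 0.071, 0.156, -0.092, -3.6, 30, -1, 0.6, 0.071, 0.156, -0.092, -3.6, 30, -1, 0.6],
)

```text
time: 13.18
ee_pos: [542.0, -19.5, 167.5]
eef_rot: [0.864, -0.047, -0.501, -0.028]
ft_force: [-0.4, -0.8, -0.7]
opening: 0.601
```

```bash
python3 look.py 8 190,140,80,80 190,110,80,80; python3 -c "
from h import *
delta(cp(-32,140),RG);delta(cp(-32,80),RG)
s=bot.state();R=Ro.from_quat(s['eef_rot']).as_matrix();print(s['ee_pos'],proj('side',s['ee_pos']),proj('top',s['ee_pos']))"
```

```text
[ 0.2326  0.7107 -0.5357  2.2376  2.11    0.5205  0.8826] [-1.3117  0.1926  0.0908] [0.0533 0.5586 0.0075]
d [-0.0012  0.0027 -0.0018] rv [0.19 0.2  0.15] rows 0.1 opening 0.599 t 13.28
d [ 0.0588  0.0028 -0.002 ] rv [0.19 0.2  0.15] rows 1.4 opening 0.599 t 13.28
[542.6782 -18.5135 168.793 ] [[244.7465 185.7552]] [[230.8491 168.9045]]
```

View pics/v8.png

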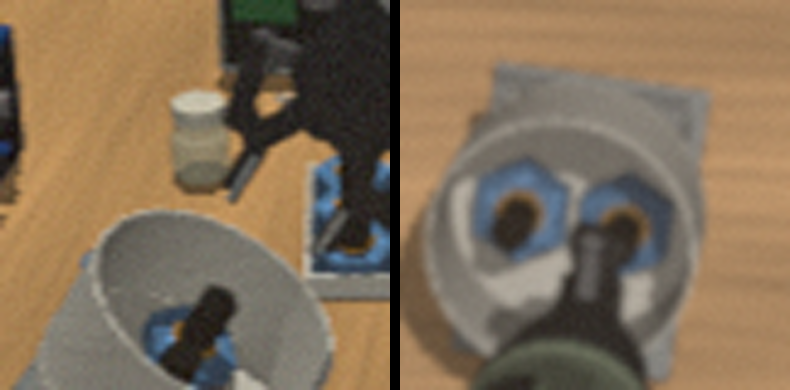

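>>> step_arm(
  motion=[0.02, 0.003, -0.002, 0.2, 0.2, 0.2, 0.6, 0.04, 0.003, -0.002, 0.2, 0.2, 0.2, 0.6, 0.059, 0.003, -0.002, 0.2, 0.2, 0.2, 0.6, 0.059, 0.003, -0.002, 0.2, 0.2, 0.2, 0.6],
)

```text
time: 13.62
ee_pos: [574.1, -24.8, 117.0]
eef_rot: [0.864, -0.05, -0.499, -0.028]
ft_force: [1.2, -0.3, -0.2]
opening: 0.599
```

```bash
python3 look.py 9 200,150,70,70 195,115,65,65
python3 - <<'E'
from h import *
delta(cp(-32,80),RG);delta(cp(-32,36),RG)
v=cv2.resize(cv2.imread("pics/top9.png"),None,fx=10,fy=10,interpolation=cv2.INTER_CUBIC)
w=cv2.resize(cv2.imread("pics/side9.png"),None,fx=10,fy=10,interpolation=cv2.INTER_CUBIC)
for n,m in(("top",v),("side",w)):
    for z,c in((30,(0,0,255)),(70,(0,255,255))):
        K=circ(cp(-32,0),RB,12,z)[0];cv2.polylines(m,[((proj(n,K)+.5)*10).astype(int)],True,c,1)
    s=bot.state();R=Ro.from_quat(s["eef_rot"]).as_matrix()
    L=np.array([s["ee_pos"]-R[:,0]*10,s["ee_pos"]+R[:,0]*45]);cv2.polylines(m,[((proj(n,L)+.5)*10).astype(int)],False,(0,255,0),1)
o=np.hstack([v[1250:1700,2050:2450],w[1850:2300,2150:2550]]);cv2.imwrite("pics/v9.png",o[:, :])
E
```

```text
[ 0.2489  0.8498 -0.5521  2.1792  2.2013  0.5999  0.8472] [-0.5947 -0.4189  0.4768] [ 0.1048  0.4774 -0.0175]
d [0.0005 0.     0.0003] rv [ 0.04 -0.05 -0.05] rows 0.0 opening 0.6 t 13.72
d [ 0.0445 -0.      0.0004] rv [ 0.04 -0.05 -0.05] rows 1.1 opening 0.6 t 13.72
```

View pics/v9.png

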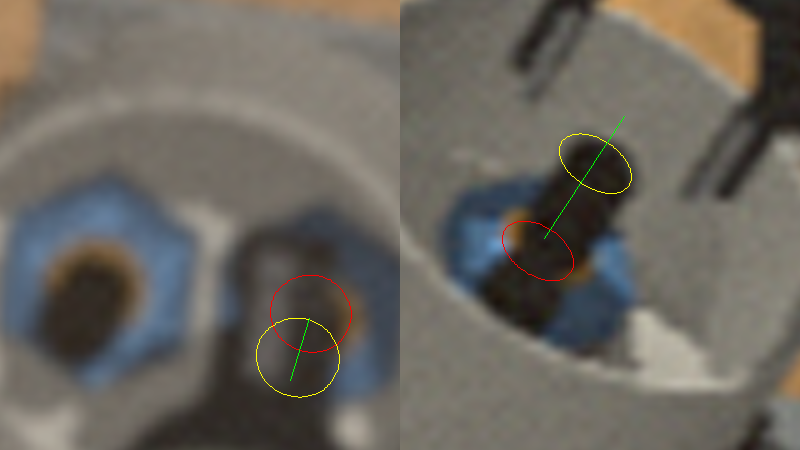

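The tool axis (green) runs down the hex_a knob in both views: side crop (595,165), about 1 px off. I'll descend.

>>> step_arm(
  motion=[0.012, 0, -0.001, 0, 0, 0, 0.6, 0.024, 0, -0.001, 0, 0, 0, 0.6, 0.034, 0, -0.001, 0, 0, 0, 0.6, 0.041, 0, -0.001, 0, 0, 0, 0.6, 0.044, 0, -0.001, 0, 0, 0, 0.6, 0.044, 0, -0.001, 0, 0, 0, 0.6],
)

```text
time: 14.22
ee_pos: [596.3, -28.3, 81.6]
eef_rot: [0.865, -0.05, -0.498, -0.028]
ft_force: [-0.1, 0.3, 0.8]
opening: 0.602
```

```bash
python3 st.py;python3 look.py 10 195,150,80,80 190,110,80,80
```

```text
14.2167 [596.2778 -28.3079  81.6216] [-0.1152  0.2565  0.7862] [ 0.0351  0.5257 -0.0351] 0.6016578210120263 0.018636671080904065
[ 0.2539  0.9452 -0.5488  2.1178  2.2504  0.6309  0.8456] [ 0.5855  0.0238 -0.6168] [ 0.0777  0.5509 -0.0161]
```

View pics/v10.png

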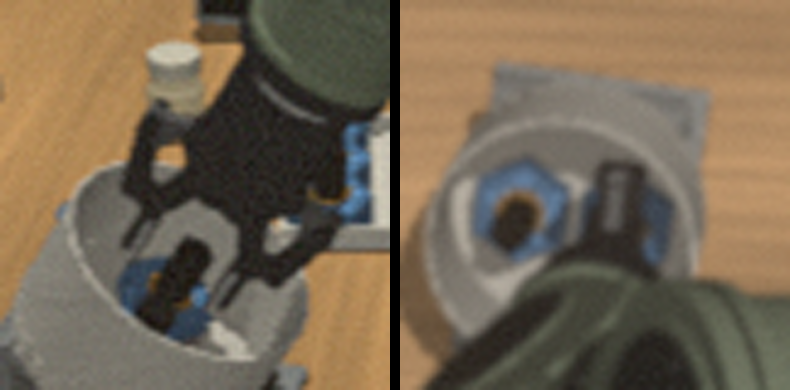

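>>> step_arm(
  motion=[0, 0, 0, 0, 0, 0, 0.45, 0, 0, 0, 0, 0, 0, 0.35, 0, 0, 0, 0, 0, 0, 0.2, 0, 0, 0, 0, 0, 0, 0.1, 0, 0, 0, 0, 0, 0, 0.1, 0, 0, 0, 0, 0, 0, 0.1],
  newtons=80,
)

```text
time: 14.82
ee_pos: [595.9, -28.3, 82.1]
eef_rot: [0.865, -0.05, -0.498, -0.028]
ft_force: [-8.7, 0.3, 10.1]
opening: 0.263
```

```bash
python3 st.py
```

```text
14.8167 [595.8605 -28.3238  82.0578] [-8.7089  0.2976 10.0967] [ 0.0477  1.1874 -0.0858] 0.2629197175767147 0.0011539841382881481
```

>>> step_arm(
  motion=[-0.003, 0, 0, 0, 0, 0, 0.1, -0.01, 0, 0, 0, 0, 0, 0.1, -0.025, 0, 0, 0, 0, 0, 0.1, -0.045, 0, 0, 0, 0, 0, 0.1, -0.07, 0, 0, 0, 0, 0, 0.1, -0.095, 0, 0, 0, 0, 0, 0.1, -0.115, 0, 0, 0, 0, 0, 0.1, -0.125, 0, 0, 0, 0, 0, 0.1, -0.125, 0, 0, 0, 0, 0, 0.1],
)

```text
time: 15.57
ee_pos: [533.6, -20.9, 192.0]
eef_rot: [0.866, -0.05, -0.497, -0.028]
ft_force: [-0.6, -0.5, -2.5]
opening: 0.26
```

```bash
python3 look.py 11 170,120,110,110 180,100,100,100
python3 - <<'E'
from ik import *
q=bot.state()["q"];M=(np.array([470,-130,230.]),tt(-2));D=(tp(-26,-28,110),tt(-2));E_=(tp(-26,-28,40),tt(-2))
for w in(M,D):delta(*w)
o=sim(q,[M]*6+[D]*10+[E_]*3,sub=4,lam=.02)
print(o[-1],o[:,4:].round(2).T);print([fk2.fk(k,P)[0].round(0) for k in o[::2]],fk2.fk(o[-1],P)[0]-E_[0])
E
```

```text
[ 0.2282  0.6514 -0.5156  2.2478  2.0671  0.4795  0.9124] [-0.2284 -0.4158 -3.5499] [ 0.0994  0.9071 -0.0172]
d [-0.0602  0.1154  0.0244] rv [102.4  -21.19  27.55] rows 15.1 opening 0.26 t 15.67
d [0.0598 0.3184 0.0571] rv [102.4  -21.19  27.55] rows 15.1 opening 0.26 t 15.67
[ 0.7616  1.0159 -0.4175  1.6085  0.6061  0.6497  1.2198] [[1.95 1.82 1.67 1.5  1.32 1.17 1.1  1.02 0.94 0.87 0.8  0.73 0.67 0.61
  0.55 0.54 0.58 0.61 0.61]
 [0.45 0.42 0.39 0.38 0.4  0.44 0.44 0.45 0.48 0.51 0.55 0.6  0.65 0.71
  0.78 0.79 0.7  0.65 0.65]
 [0.9  0.9  0.94 1.   1.06 1.11 1.13 1.15 1.18 1.2  1.23 1.25 1.26 1.27
  1.28 1.28 1.24 1.22 1.22]]
[array([530., -28., 193.]), array([521., -42., 197.]), array([511., -56., 201.]), array([503., -92., 193.]), array([ 496., -151.,  172.]), array([ 490., -211.,  151.]), array([ 484., -270.,  131.]), array([ 479., -331.,  111.]), array([ 478., -335.,   69.]), array([ 479., -335.,   40.])] [-0. -0.  0.]
```

View pics/v11.png

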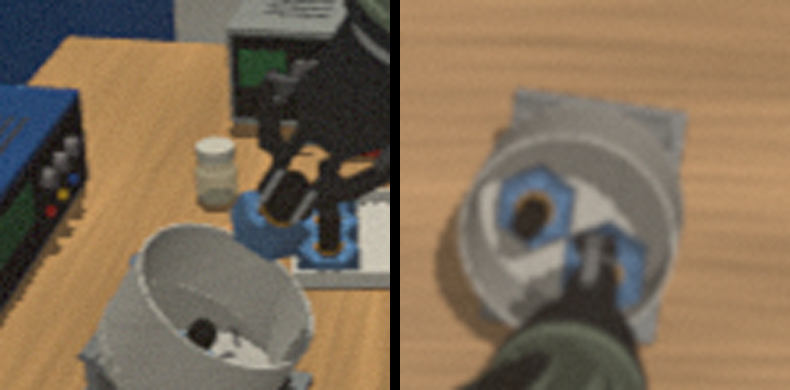

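Block hex_a is out and held square, with its blue top at side crop (265,225). I'll carry it to above the tray.

>>> step_arm(
  motion=[-0.06, 0.115, 0.024, 102.4, -21.2, 27.5, 0.1, -0.06, 0.115, 0.024, 102.4, -21.2, 27.5, 0.1, -0.06, 0.115, 0.024, 102.4, -21.2, 27.5, 0.1, -0.06, 0.115, 0.024, 102.4, -21.2, 27.5, 0.1, -0.06, 0.115, 0.024, 102.4, -21.2, 27.5, 0.1, -0.06, 0.115, 0.024, 102.4, -21.2, 27.5, 0.1, 0.05, 0.318, 0.052, 102.4, -21.2, 27.5, 0.1, 0.05, 0.318, 0.052, 102.4, -21.2, 27.5, 0.1, 0.05, 0.318, 0.052, 102.4, -21.2, 27.5, 0.1, 0.05, 0.318, 0.052, 102.4, -21.2, 27.5, 0.1, 0.05, 0.318, 0.052, 102.4, -21.2, 27.5, 0.1, 0.05, 0.318, 0.052, 102.4, -21.2, 27.5, 0.1],
)

```text
time: 16.67
ee_pos: [475.6, -338.6, 117.2]
eef_rot: [0.595, -0.465, -0.474, -0.453]
ft_force: [-1.1, -1.1, -3.6]
opening: 0.26
```

```bash
python3 st.py; python3 -c "
from ik import *
print(bot.state()['q']);delta(tp(-26,-28,115),tt(-2))"
```

```text
16.6667 [ 475.6126 -338.5682  117.1567] [-1.1278 -1.125  -3.6179] [ 0.0741  0.2296 -0.0576] 0.2599075692015506 0.9163962557591709
[ 0.7458  0.8372 -0.3868  1.7712  0.7311  0.5139  1.5919]
d [ 0.0021 -0.0032  0.0029] rv [30.31 -6.36  7.75] rows 4.5 opening 0.26 t 16.67
```

>>> step_arm(
  motion=[0.002, -0.003, 0.003, 25, -5.2, 6.4, 0.1, 0.002, -0.003, 0.003, 25, -5.2, 6.4, 0.1, 0.002, -0.003, 0.003, 25, -5.2, 6.4, 0.1, 0.002, -0.003, 0.003, 25, -5.2, 6.4, 0.1, 0.002, -0.003, 0.003, 25, -5.2, 6.4, 0.1, 0.002, -0.003, 0.003, 25, -5.2, 6.4, 0.1],
)

```text
time: 17.17
ee_pos: [480.2, -331.7, 117.5]
eef_rot: [-0.44, 0.564, 0.414, 0.563]
ft_force: [-0.9, -0.6, -3.5]
opening: 0.261
```

```bash
python3 look.py 12 210,110,100,100 270,130,110,110; python3 -c "
from ik import *
print(bot.state()['q'],bot.state()['ee_pos']);delta(tp(-26,-28,115),tt(-2))"
```

```text
[ 0.7351  0.8743 -0.3867  1.6143  0.4846  0.7167  1.4092] [-0.1293 -0.0939 -1.9505] [ 0.075   0.0689 -0.0074]
[ 0.7351  0.8743 -0.3867  1.6143  0.4846  0.7167  1.4092] [ 480.3127 -331.4939  118.1539]
d [ 0.0032  0.0007 -0.0042] rv [ 6.03 -1.29  1.69] rows 0.9 opening 0.259 t 17.27
```

View pics/v12.png

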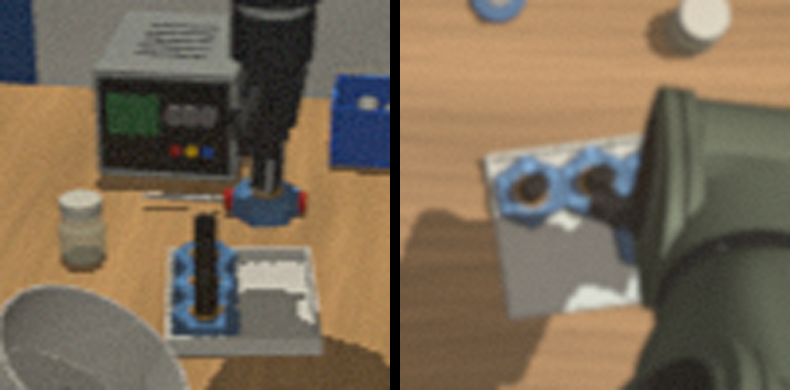

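>>> step_arm(
  motion=[0.01, 0.001, -0.004, 6, -1.3, 1.7, 0.1, 0.02, 0.001, -0.004, 6, -1.3, 1.7, 0.1, 0.025, 0.001, -0.004, 6, -1.3, 1.7, 0.1, 0.025, 0.001, -0.004, 6, -1.3, 1.7, 0.1, 0.025, 0.001, -0.004, 6, -1.3, 1.7, 0.1],
)

```text
time: 17.68
ee_pos: [479.1, -335.6, 93.6]
eef_rot: [-0.397, 0.585, 0.397, 0.585]
ft_force: [0.4, 0.0, -2.5]
opening: 0.26
```

```bash
cat > f6.py <<'E'
from ik import *
import sys
tag=sys.argv[1];bx,by,k=float(sys.argv[2]),float(sys.argv[3]),int(sys.argv[4])
im=np.mean([bot.read_camera("side") for _ in range(2)],0).astype("uint8");cv2.imwrite(f"pics/side{tag}.png",im)
s=logst();print(s["q"],s["ee_pos"],s["ft_force"]);delta(tp(bx,by,s["ee_pos"][2]),tt(k))
Rt=Ro.from_quat(s["eef_rot"]).as_matrix()
# block frame: z=-tool x, x=-tool z ; TCP at block z = h
Bz=-Rt[:,0];Bx=-Rt[:,2];RBk=np.c_[Bx,np.cross(Bz,Bx),Bz]
a=np.arange(7)*np.pi/3
def hx(c,R,z): return np.c_[32.33*np.cos(a),32.33*np.sin(a),np.full(7,z)]@R.T+c
v=cv2.resize(im,None,fx=8,fy=8,interpolation=cv2.INTER_CUBIC)
h=30.
c=s["ee_pos"]-Bz*h
for z,co in((0,(0,255,0)),(24,(0,0,255))): cv2.polylines(v,[((proj("side",hx(c,RBk,z))+.5)*8).astype(int)],True,co,1)
# row hex tops & tray rim (yellow)
for yy in(-56,0,56): cv2.polylines(v,[((proj("side",hx(tp(34,yy,4),RT,24))+.5)*8).astype(int)],True,(0,255,255),1)
for yy in(-28,28): cv2.polylines(v,[((proj("side",hx(tp(-14.5,yy,4),RT,24))+.5)*8).astype(int)],True,(255,0,255),1)
cs=np.array([tp(x,y,18) for x,y in((71.5,89),(71.5,-89),(-71.5,-89),(-71.5,89))]);cv2.polylines(v,[((proj("side",cs)+.5)*8).astype(int)],True,(0,255,255),1)
cv2.imwrite(f"pics/s{tag}.png",v[1160:1640,1950:2550])
E
python3 f6.py 13 -26 -28 -2
```

```text
[ 0.7371  0.9222 -0.3659  1.5847  0.4475  0.7177  1.3544] [ 479.34   -335.8506   94.1904] [-0.7377 -0.4353 -2.314 ]
d [-0.      0.0008  0.0001] rv [-0.04  0.03  0.07] rows 0.0 opening 0.258 t 17.78
```

View pics/s13.png

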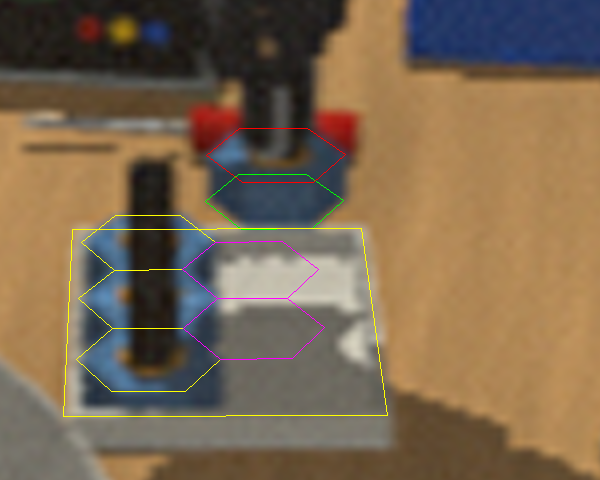

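The overlay agrees with the held block, which is level, turned right and at the assumed height. In the side view the row lies about 0.5 px towards -x of my tray estimate, so I'll shift the tray estimate slightly and then lower.

```bash
echo 'TR=np.array([498.8,-305.])' >> h.py; python3 -c "
from ik import *
delta(tp(-26,-28,40),tt(-2));
o=sim(bot.state()['q'],[(tp(-26,-28,34),tt(-2))]*4);print(o[-1])"
```

```text
d [ 0.0542  0.0019 -0.0014] rv [-0.04  0.03  0.07] rows 1.3 opening 0.258 t 17.78
[ 0.7169  1.0127 -0.3182  1.614   0.4928  0.5956  1.3179]
```

>>> step_arm(
  motion=[0.015, 0.002, -0.001, 0, 0, 0, 0.1, 0.03, 0.002, -0.001, 0, 0, 0, 0.1, 0.042, 0.002, -0.001, 0, 0, 0, 0.1, 0.05, 0.002, -0.001, 0, 0, 0, 0.1, 0.054, 0.002, -0.001, 0, 0, 0, 0.1, 0.054, 0.002, -0.001, 0, 0, 0, 0.1],
)

```text
time: 18.28
ee_pos: [476.9, -336.0, 39.3]
eef_rot: [-0.396, 0.585, 0.397, 0.586]
ft_force: [-0.2, -0.3, -2.1]
opening: 0.262
```

```bash
python3 st.py;python3 f6.py 14 -26 -28 -2
```

```text
18.2833 [ 476.8928 -335.9951   39.3021] [-0.2085 -0.3133 -2.1129] [-0.0401  0.0076  0.0258] 0.2623534876394809 0.02181590934022933
[ 0.7194  1.0025 -0.3231  1.6136  0.4878  0.6055  1.3196] [ 477.2355 -336.2692   40.2676] [ 0.1496  0.5309 -2.4737]
d [-0.      0.     -0.0002] rv [-0.14  0.04  0.06] rows 0.0 opening 0.264 t 18.38
```

View pics/s14.png

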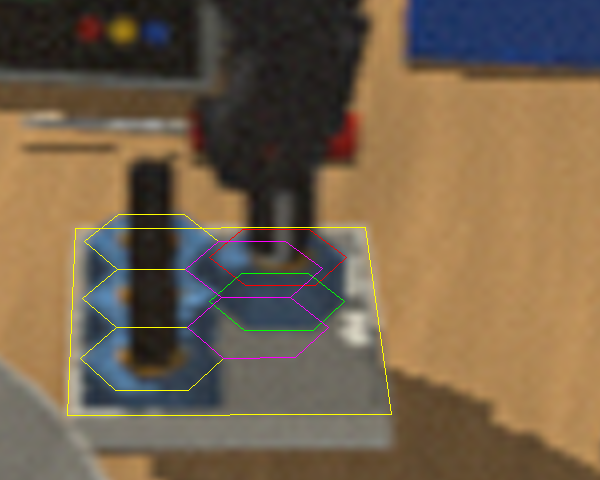

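>>> step_arm(
  motion=[0.002, 0, 0, 0, 0, 0, 0.1, 0.004, 0, 0, 0, 0, 0, 0.1, 0.005, 0, 0, 0, 0, 0, 0.1, 0.005, 0, 0, 0, 0, 0, 0.1],
)

```text
time: 18.72
ee_pos: [476.9, -336.2, 34.7]
eef_rot: [-0.396, 0.585, 0.396, 0.586]
ft_force: [-0.3, 0.9, -2.5]
opening: 0.26
```

```bash
python3 st.py
```

```text
18.7167 [ 476.9092 -336.2054   34.6972] [-0.2683  0.8829 -2.5008] [ 0.0448 -0.0365 -0.0033] 0.2602247567047092 0.0041177041745923005
```

>>> step_arm(
  motion=[0.001, 0, 0, 0, 0, 0, 0.1, 0.001, 0, 0, 0, 0, 0, 0.1],
)

```text
time: 18.88
ee_pos: [477.0, -336.2, 33.8]
eef_rot: [-0.396, 0.585, 0.396, 0.586]
ft_force: [0.1, 1.3, -3.0]
opening: 0.262
```

>>> step_arm(
  motion=[0.001, 0, 0, 0, 0, 0, 0.1, 0.001, 0, 0, 0, 0, 0, 0.1],
)

```text
time: 19.05
ee_pos: [476.9, -336.2, 33.6]
eef_rot: [-0.396, 0.585, 0.396, 0.586]
ft_force: [-5.7, 3.5, 12.6]
opening: 0.259
```

Floor contact came at TCP z of about 33.7, as expected. I'll unload slightly and slide +x towards the notch.

>>> step_arm(
  motion=[-0.0007, -0.002, 0.001, 0, 0, 0, 0.1, -0.0007, -0.004, 0.0023, 0, 0, 0, 0.1, -0.0007, -0.006, 0.0035, 0, 0, 0, 0.1, -0.0007, -0.007, 0.004, 0, 0, 0, 0.1, -0.0007, -0.007, 0.004, 0, 0, 0, 0.1],
)

```text
time: 19.47
ee_pos: [485.1, -335.2, 33.7]
eef_rot: [-0.396, 0.586, 0.396, 0.586]
ft_force: [-3.0, 0.1, 4.9]
opening: 0.262
```

```bash
python3 st.py; python3 -c "
from h import *
s=bot.state();print(RT.T@(s['ee_pos']-[*TR,0]),RT.T@s['ft_force'])"
```

```text
19.4667 [ 485.0726 -335.1895   33.662 ] [-2.9544  0.0952  4.8941] [ 0.0326  0.5232 -0.0227] 0.26172612033645254 0.009168139658888151
[-17.9417 -27.8917  33.662 ] [-2.9097  0.5207  4.8941]
```

>>> step_arm(
  motion=[0, -0.0009, 0.0005, 0, 0, 0, 0.1, 0, -0.0017, 0.001, 0, 0, 0, 0.1],
)

```text
time: 19.63
ee_pos: [486.7, -335.0, 33.7]
eef_rot: [-0.396, 0.586, 0.396, 0.586]
ft_force: [-5.1, -0.1, 6.8]
opening: 0.258
```

>>> step_arm(
  motion=[0, -0.0009, 0.0005, 0, 0, 0, 0.1, 0, -0.0009, 0.0005, 0, 0, 0, 0.1],
)

```text
time: 19.8
ee_pos: [487.9, -334.9, 33.7]
eef_rot: [-0.396, 0.586, 0.396, 0.586]
ft_force: [-4.1, -0.0, 5.1]
opening: 0.261
```

```bash
python3 -c "
from h import *
s=bot.state();print(RT.T@(s['ee_pos']-[*TR,0]),RT.T@s['ft_force'],s['ft_torque'])"
```

```text
[-15.072  -27.9787  33.6551] [-4.01    0.5737  5.1099] [-0.1355  0.6898 -0.0147]
```

>>> step_arm(
  motion=[-0.0002, -0.0009, 0.0005, 0, 0, 0, 0.1, -0.0002, -0.0009, 0.0005, 0, 0, 0, 0.1],
)

```text
time: 19.97
ee_pos: [489.3, -334.5, 33.7]
eef_rot: [-0.396, 0.585, 0.396, 0.586]
ft_force: [-1.1, 0.1, 0.9]
opening: 0.257
```

>>> step_arm(
  motion=[0, -0.0009, 0.0005, 0, 0, 0, 0.1, 0, -0.0009, 0.0005, 0, 0, 0, 0.1],
)

```text
time: 20.13
ee_pos: [489.6, -334.5, 33.7]
eef_rot: [-0.396, 0.586, 0.396, 0.586]
ft_force: [-4.4, 0.9, 4.1]
opening: 0.255
```

```bash
python3 -c "
from h import *
s=bot.state();print(RT.T@(s['ee_pos']-[*TR,0]),RT.T@s['ft_force'],s['ft_torque'])"; python3 f6.py 15 -14 -28 -2
```

```text
[-13.3122 -27.849   33.7202] [-4.2178  1.5208  4.1458] [-0.0347  0.8886  0.0226]
[ 0.7031  1.0228 -0.3233  1.5778  0.4836  0.6217  1.316 ] [ 489.6634 -334.4812   33.6915] [-5.7388  1.0048  4.9143]
d [-0.      0.0005 -0.0005] rv [-0.16  0.02 -0.01] rows 0.0 opening 0.262 t 20.23
```

View pics/s15.png

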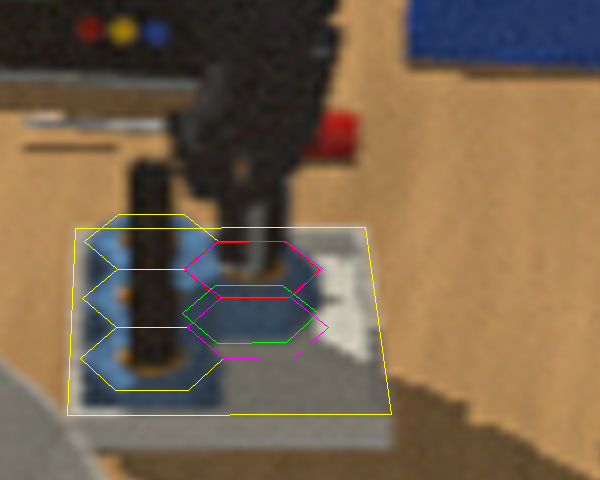

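>>> step_arm(
  motion=[0, -0.0009, 0.0005, 0, 0, 0, 0.1, 0, -0.0009, 0.0005, 0, 0, 0, 0.1, 0, -0.0009, 0.0005, 0, 0, 0, 0.1],
)

```text
time: 20.48
ee_pos: [490.5, -334.4, 33.7]
eef_rot: [-0.396, 0.586, 0.396, 0.586]
ft_force: [-7.4, -0.1, 5.9]
opening: 0.256
```

```bash
cat > tf.py <<'E'
from h import *
s=bot.state();print(RT.T@(s['ee_pos']-[*TR,0]),RT.T@s['ft_force'],s['ft_torque'],s["opening"],s["time"])
E
python3 tf.py
```

```text
[-12.4801 -27.927   33.7127] [-7.3218  1.0059  5.8656] [-0.0702  1.3114  0.0003] 0.25649988789375505 20.4833
```

>>> step_arm(
  motion=[0, -0.0009, 0.0005, 0, 0, 0, 0.1, 0, -0.0009, 0.0005, 0, 0, 0, 0.1, 0, -0.0009, 0.0005, 0, 0, 0, 0.1],
)

```text
time: 20.73
ee_pos: [490.8, -334.4, 33.8]
eef_rot: [-0.396, 0.586, 0.397, 0.585]
ft_force: [-11.3, 1.1, 9.8]
opening: 0.261
```

```bash
python3 tf.py
```

```text
[-12.1959 -27.9772  33.762 ] [-11.0653   2.726    9.7743] [0.0103 2.4304 0.0741] 0.260762479346092 20.7333
```

>>> step_arm(
  motion=[-0.0003, 0.0005, -0.0003, 0, 0, 0, 0.1, -0.0003, 0.0005, -0.0003, 0, 0, 0, 0.3, -0.0003, 0.0005, -0.0003, 0, 0, 0, 0.4, -0.0003, 0.0005, -0.0003, 0, 0, 0, 0.45, -0.0003, 0.0005, -0.0003, 0, 0, 0, 0.45],
  newtons=20,
)

```text
time: 21.15
ee_pos: [491.7, -334.1, 34.0]
eef_rot: [-0.396, 0.585, 0.396, 0.586]
ft_force: [-0.6, 0.2, 0.1]
opening: 0.448
```

```bash
python3 tf.py
python3 - <<'E'
from ik import *
s=logst();q=s["q"];R=Ro.from_quat(s["eef_rot"]).as_matrix()
A=(s["ee_pos"]+[0,0,110],R);M=(np.array([470,-130,230.]),R);T=(cp(32,120),RG)
for w in(A,M,T):delta(*w)
for seq in([A]*3+[M]*5+[T]*12,[A]*3+[M]*7+[T]*14,[A]*3+[T]*14):
    o=sim(q,seq,sub=4,lam=.02);print(o[-1],o[:,4:6].round(2).T,fk2.fk(o[-1],P)[0]-T[0])
E
```

```text
[-11.2003 -27.8174  33.9989] [-0.5336  0.2973  0.0964] [-0.034  -0.0082  0.019 ] 0.44768247678924245 21.15
d [-0.11   -0.0001  0.0001] rv [0. 0. 0.] rows 2.6 opening 0.448 t 21.15
d [-0.1959  0.0959  0.1816] rv [0. 0. 0.] rows 6.8 opening 0.448 t 21.15
d [-0.1191  0.0757  0.3741] rv [-102.64   20.96  -27.41] rows 15.1 opening 0.448 t 21.15
[-0.0885  0.657  -0.1422  2.1169  1.5895  0.2871  0.8769] [[0.45 0.42 0.4  0.39 0.38 0.36 0.34 0.32 0.39 0.45 0.52 0.6  0.68 0.76
  0.86 0.97 1.09 1.24 1.41 1.59]
 [0.7  0.79 0.85 0.82 0.81 0.8  0.8  0.81 0.77 0.72 0.68 0.64 0.59 0.54
  0.5  0.44 0.39 0.34 0.29 0.29]] [-19.4289 -40.2119  19.2007]
[-0.0482  0.692  -0.2716  2.1519  1.9224  0.3896  0.7396] [[0.45 0.42 0.4  0.39 0.38 0.36 0.34 0.32 0.32 0.32 0.38 0.45 0.52 0.59
  0.67 0.76 0.85 0.96 1.08 1.23 1.4  1.58 1.75 1.92]
 [0.7  0.79 0.85 0.82 0.81 0.8  0.8  0.81 0.82 0.82 0.78 0.73 0.69 0.65
  0.6  0.56 0.51 0.46 0.41 0.35 0.31 0.3  0.33 0.39]] [ -7.8398 -16.2634  11.2589]
[-0.4218  0.7616  0.6135  2.097   1.434   0.      1.1177] [[0.45 0.42 0.4  0.46 0.52 0.58 0.66 0.73 0.82 0.91 1.02 1.14 1.27 1.37
  1.4  1.42 1.43]
 [0.7  0.79 0.85 0.77 0.7  0.63 0.57 0.5  0.43 0.36 0.29 0.21 0.12 0.03
  0.   0.   0.  ]] [ -16.769  -154.5342   35.232 ]
```

>>> step_arm(
  motion=[-0.02, 0, 0, 0, 0, 0, 0.45, -0.06, 0, 0, 0, 0, 0, 0.45, -0.1, 0, 0, 0, 0, 0, 0.45, -0.14, 0, 0, 0, 0, 0, 0.5, -0.196, 0.096, 0.182, 0, 0, 0, 0.6, -0.196, 0.096, 0.182, 0, 0, 0, 0.6, -0.196, 0.096, 0.182, 0, 0, 0, 0.6, -0.196, 0.096, 0.182, 0, 0, 0, 0.6, -0.196, 0.096, 0.182, 0, 0, 0, 0.6],
)

```text
time: 21.9
ee_pos: [470.0, -132.6, 229.5]
eef_rot: [-0.396, 0.585, 0.396, 0.586]
ft_force: [1.2, 0.5, 0.3]
opening: 0.6
```

```bash
python3 look.py 16 240,150,60,60 280,150,90,90
python3 - <<'E'
from ik import *
s=bot.state();q=s["q"];print(s["ee_pos"])
T=(cp(32,130),RG);delta(*T)
o=sim(q,[T]*16,sub=4,lam=.02);print(o[-1],o[:,4:6].round(2).T,fk2.fk(o[-1],P)[0]-T[0])
print([fk2.fk(k,P)[0].round(0) for k in o[::3]])
E
```

```text
[ 0.4463  0.6012 -0.423   1.7884  0.3211  0.8168  1.0646] [-0.3867 -1.5542 -0.3291] [-0.0933 -0.0022 -0.0177]
[ 471.0565 -128.6418  230.8138]
d [ 0.0694 -0.0162  0.1893] rv [-102.29   21.02  -27.12] rows 15.1 opening 0.601 t 22.0
[-0.0109  0.7145 -0.3684  2.1935  2.1001  0.478   0.7507] [[0.38 0.45 0.52 0.59 0.67 0.76 0.85 0.96 1.08 1.22 1.39 1.57 1.74 1.91
  2.05 2.1 ]
 [0.78 0.74 0.7  0.65 0.61 0.56 0.52 0.47 0.42 0.37 0.33 0.32 0.34 0.4
  0.45 0.48]] [0.0339 0.0411 0.0486]
[array([ 477., -117.,  226.]), array([494., -83., 213.]), array([511., -48., 200.]), array([527., -14., 187.]), array([543.,  16., 176.]), array([556.,  42., 162.])]
```

View pics/v16.png

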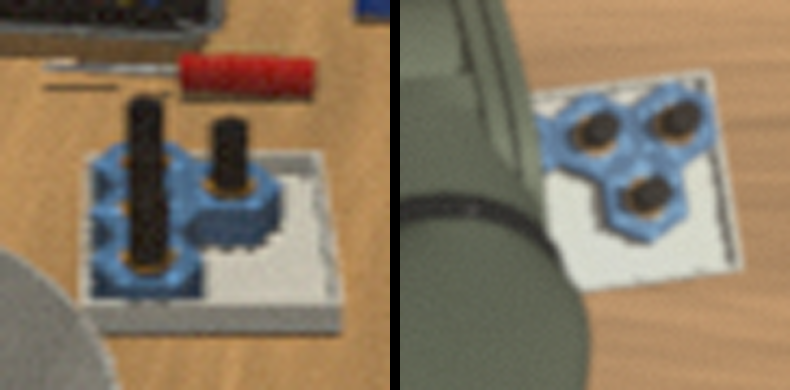

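hex_a sits nested in the notch: top crop (648,200), touching both row blocks. Now I'll go for hex_b.

>>> step_arm(
  motion=[0.069, -0.016, 0.189, -102.3, 21, -27.1, 0.6, 0.069, -0.016, 0.189, -102.3, 21, -27.1, 0.6, 0.069, -0.016, 0.189, -102.3, 21, -27.1, 0.6, 0.069, -0.016, 0.189, -102.3, 21, -27.1, 0.6, 0.069, -0.016, 0.189, -102.3, 21, -27.1, 0.6, 0.069, -0.016, 0.189, -102.3, 21, -27.1, 0.6, 0.069, -0.016, 0.189, -102.3, 21, -27.1, 0.6, 0.069, -0.016, 0.189, -102.3, 21, -27.1, 0.6, 0.069, -0.016, 0.189, -102.3, 21, -27.1, 0.6, 0.069, -0.016, 0.189, -102.3, 21, -27.1, 0.6],
)

```text
time: 22.83
ee_pos: [555.6, 35.5, 159.9]
eef_rot: [0.779, -0.261, -0.515, -0.245]
ft_force: [1.4, -1.0, -0.8]
opening: 0.601
```

Run:
```python
from ik import *
s=logst();q=s["q"];print(s["ee_pos"],q)
T=(cp(32,130),RG);delta(*T)
o=sim(q,[T]*10,sub=4,lam=.02);print(o[-1],o[:,4:6].round(2).T,fk2.fk(o[-1],P)[0]-T[0])
```

```text
[555.6066  35.5082 159.8949] [-0.1475  0.7046 -0.1792  1.9999  1.1945  0.3823  1.0133]
d [-0.003  -0.0048  0.0033] rv [-34.37   7.18  -9.31] rows 5.1 opening 0.601 t 22.83
[-0.0418  0.7092 -0.314   2.1946  2.1453  0.4478  0.7015] [[1.36 1.53 1.71 1.88 2.05 2.15 2.15 2.15 2.15 2.15]
 [0.32 0.29 0.31 0.35 0.41 0.45 0.45 0.45 0.45 0.45]] [0. 0. 0.]
```

>>> step_arm(
  motion=[-0.003, -0.004, 0.003, -30, 6.3, -8.2, 0.6, -0.003, -0.004, 0.003, -30, 6.3, -8.2, 0.6, -0.003, -0.004, 0.003, -30, 6.3, -8.2, 0.6, -0.003, -0.004, 0.003, -30, 6.3, -8.2, 0.6, -0.003, -0.004, 0.003, -30, 6.3, -8.2, 0.6, -0.003, -0.004, 0.003, -30, 6.3, -8.2, 0.6, -0.003, -0.004, 0.003, -30, 6.3, -8.2, 0.6],
)

```text
time: 23.42
ee_pos: [555.1, 39.8, 161.9]
eef_rot: [0.858, -0.078, -0.504, -0.058]
ft_force: [-0.2, -0.6, -0.6]
opening: 0.598
```

Run:
```python
from ik import *
s=logst();q=s["q"];print(s["ee_pos"],q)
delta(cp(32,80),RG)
```

```text
[555.1464  39.7568 161.9307] [-0.0901  0.702  -0.2421  2.1762  2.0976  0.4005  0.6544]
d [ 0.0499 -0.0032 -0.0008] rv [-4.63  0.89 -1.25] rows 1.2 opening 0.598 t 23.42
```

>>> step_arm(
  motion=[0.01, -0.003, -0.001, -4.6, 0.9, -1.2, 0.6, 0.03, -0.003, -0.001, -4.6, 0.9, -1.2, 0.6, 0.045, -0.003, -0.001, -4.6, 0.9, -1.2, 0.6, 0.05, -0.003, -0.001, -4.6, 0.9, -1.2, 0.6, 0.05, -0.003, -0.001, -4.6, 0.9, -1.2, 0.6],
)

```text
time: 23.83
ee_pos: [580.8, 39.2, 118.1]
eef_rot: [0.864, -0.051, -0.5, -0.029]
ft_force: [0.1, -0.1, 0.8]
opening: 0.598
```

```bash
cat > ov.py <<'E'
from ik import *
import sys
t=sys.argv[1];y=float(sys.argv[2])
logst();delta(cp(y,80),RG);delta(cp(y,36),RG)
v={}
for n in("top","side"):
    im=bot.read_camera(n);cv2.imwrite(f"pics/{n}{t}.png",im);m=cv2.resize(im,None,fx=10,fy=10,interpolation=cv2.INTER_CUBIC)
    for z,c in((30,(0,0,255)),(70,(0,255,255))):
        K=circ(cp(y,0),RB,12,z)[0];cv2.polylines(m,[((proj(n,K)+.5)*10).astype(int)],True,c,1)
    s=bot.state();R=Ro.from_quat(s["eef_rot"]).as_matrix()
    L=np.array([s["ee_pos"]-R[:,0]*10,s["ee_pos"]+R[:,0]*45]);cv2.polylines(m,[((proj(n,L)+.5)*10).astype(int)],False,(0,255,0),1)
    v[n]=m
cv2.imwrite(f"pics/v{t}.png",np.hstack([v["top"][1300:1750,1950:2350],v["side"][1850:2300,2100:2500]]))
E
python3 ov.py 17 32
```

```text
d [-0.0008  0.0003 -0.0001] rv [-0.19  0.08 -0.12] rows 0.0 opening 0.598 t 23.83
d [ 0.0432  0.0002 -0.0001] rv [-0.19  0.08 -0.12] rows 1.0 opening 0.598 t 23.83
```

View pics/v17.png

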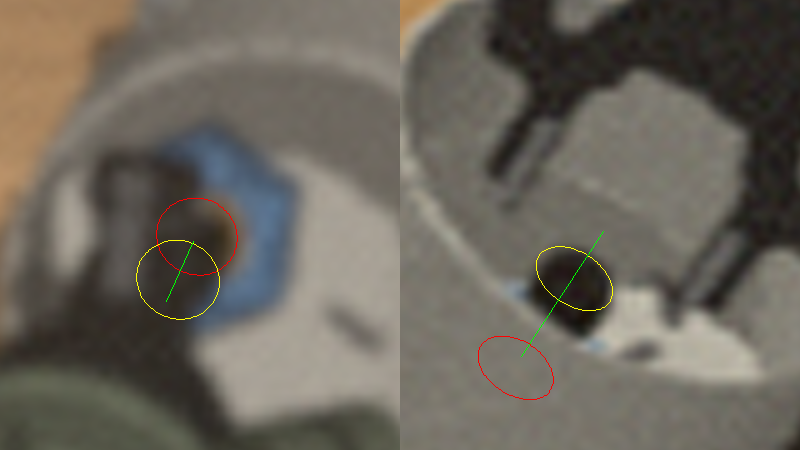

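>>> step_arm(
  motion=[0.012, 0, 0, 0, 0, 0, 0.6, 0.024, 0, 0, 0, 0, 0, 0.6, 0.034, 0, 0, 0, 0, 0, 0.6, 0.04, 0, 0, 0, 0, 0, 0.6, 0.043, 0, 0, 0, 0, 0, 0.6, 0.043, 0, 0, 0, 0, 0, 0.6],
)

```text
time: 24.43
ee_pos: [602.1, 37.0, 81.6]
eef_rot: [0.865, -0.05, -0.499, -0.029]
ft_force: [-0.0, 0.4, 0.2]
opening: 0.603
```

```bash
python3 st.py;python3 look.py 18 195,150,80,80 190,110,80,80
```

```text
24.4333 [602.1019  36.9693  81.6157] [-0.0422  0.3783  0.2022] [ 0.0853  0.5396 -0.0314] 0.6028676833325772 0.01883621474419768
[-0.0086  0.9126 -0.3282  2.0889  2.2966  0.5286  0.6165] [-0.7598  0.5034 -0.4795] [ 0.0475  0.5247 -0.0249]
```

View pics/v18.png

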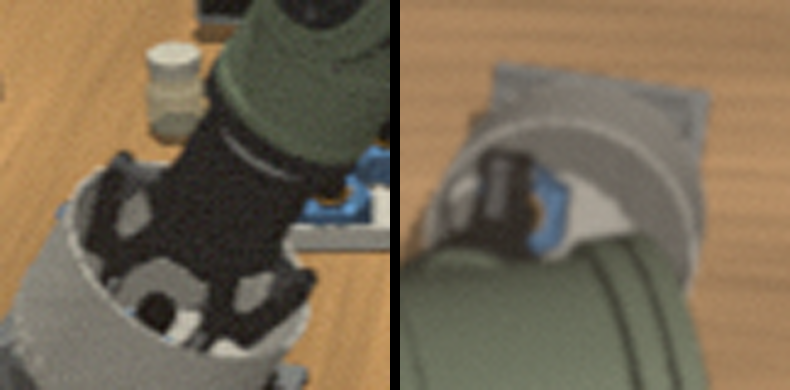

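>>> step_arm(
  motion=[0, 0, 0, 0, 0, 0, 0.45, 0, 0, 0, 0, 0, 0, 0.35, 0, 0, 0, 0, 0, 0, 0.2, 0, 0, 0, 0, 0, 0, 0.1, 0, 0, 0, 0, 0, 0, 0.1, 0, 0, 0, 0, 0, 0, 0.1],
  newtons=80,
)

```text
time: 25.03
ee_pos: [602.0, 37.0, 82.2]
eef_rot: [0.865, -0.05, -0.499, -0.029]
ft_force: [-5.1, 0.5, 8.5]
opening: 0.259
```

>>> step_arm(
  motion=[-0.003, 0, 0, 0, 0, 0, 0.1, -0.01, 0, 0, 0, 0, 0, 0.1, -0.025, 0, 0, 0, 0, 0, 0.1, -0.045, 0, 0, 0, 0, 0, 0.1, -0.07, 0, 0, 0, 0, 0, 0.1, -0.095, 0, 0, 0, 0, 0, 0.1, -0.115, 0, 0, 0, 0, 0, 0.1, -0.125, 0, 0, 0, 0, 0, 0.1, -0.125, 0, 0, 0, 0, 0, 0.1],
)

```text
time: 25.78
ee_pos: [539.7, 44.6, 191.9]
eef_rot: [0.865, -0.05, -0.498, -0.029]
ft_force: [-0.4, -0.1, -2.7]
opening: 0.257
```

```bash
python3 look.py 19 170,120,110,110 180,100,100,100
python3 - <<'E'
from ik import *
s=bot.state();q=s["q"];print(s["ee_pos"],s["opening"])
for k in(-2,-1,-3):
  M=(np.array([480,-110,225.]),tt(k));D=(tp(-24,30,115),tt(k));E_=(tp(-24,30,36),tt(k))
  for w in(M,D):delta(*w)
  o=sim(q,[M]*8+[D]*10+[E_]*3,sub=4,lam=.02)
  print(k,o[-1],o[:,4:].round(2).T);print([fk2.fk(j,P)[0].round(0) for j in o[::2]],fk2.fk(o[-1],P)[0]-E_[0])
E
```

```text
[-0.1059  0.6299 -0.225   2.2152  2.1117  0.3689  0.7091] [ 0.4044  0.0325 -1.6714] [ 0.0825  0.8046 -0.0308]
[540.3225  44.211  189.7996] 0.26148964296224847
d [-0.0516  0.1601  0.0189] rv [102.37 -21.06  27.46] rows 15.1 opening 0.261 t 25.88
d [0.0488 0.3288 0.0651] rv [102.37 -21.06  27.46] rows 15.1 opening 0.261 t 25.88
-2 [ 0.6067  0.9706 -0.2501  1.7534  0.4619  0.476   1.2389] [[2.   1.86 1.69 1.52 1.34 1.17 1.01 0.88 0.82 0.76 0.7  0.63 0.57 0.51
  0.46 0.4  0.4  0.4  0.43 0.46 0.46]
 [0.32 0.26 0.19 0.15 0.17 0.24 0.32 0.39 0.39 0.4  0.42 0.45 0.49 0.53
  0.59 0.65 0.65 0.65 0.56 0.48 0.48]
 [0.71 0.73 0.79 0.89 1.01 1.1  1.16 1.19 1.2  1.21 1.23 1.25 1.26 1.28
  1.29 1.29 1.29 1.29 1.26 1.24 1.24]]
[array([536.,  34., 192.]), array([528.,  15., 195.]), array([520.,   1., 194.]), array([510., -16., 197.]), array([501., -57., 189.]), array([ 492., -120.,  167.]), array([ 483., -182.,  146.]), array([ 474., -245.,  126.]), array([ 471., -279.,  115.]), array([ 471., -279.,   74.]), array([ 471., -279.,   36.])] [-0.  0.  0.]
d [-0.0516  0.1601  0.0189] rv [ 44.03 -28.47  11.
[... 1054 characters left out ...]
  1.8321  0.434   0.4526  0.3665] [[2.03 1.94 1.84 1.72 1.6  1.46 1.33 1.2  1.15 1.08 1.02 0.95 0.89 0.82
  0.75 0.69 0.63 0.57 0.52 0.48 0.43]
 [0.37 0.37 0.36 0.36 0.35 0.36 0.38 0.4  0.4  0.4  0.4  0.41 0.42 0.43
  0.44 0.46 0.48 0.5  0.48 0.46 0.45]
 [0.66 0.62 0.59 0.58 0.59 0.6  0.62 0.63 0.6  0.58 0.56 0.54 0.53 0.51
  0.5  0.49 0.48 0.46 0.43 0.4  0.37]]
[array([538.,  37., 191.]), array([532.,  24., 194.]), array([526.,  11., 196.]), array([520.,  -2., 198.]), array([514., -27., 194.]), array([508., -62., 182.]), array([501., -98., 171.]), array([ 495., -133.,  160.]), array([ 489., -169.,  149.]), array([ 482., -204.,  122.]), array([ 477., -240.,   80.])] [ 5.813  38.3718 44.4936]
```

View pics/v19.png

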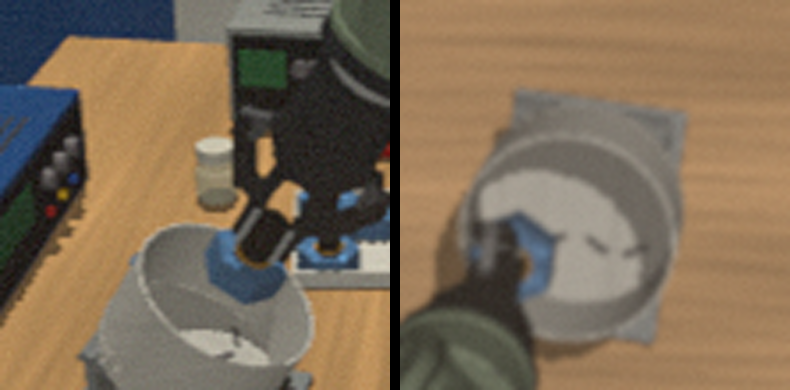

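Run:
```python
from ik import *
s=bot.state();q=s["q"]
k=-2
M1=(np.array([525,-60,200.]),RG);M=(np.array([470,-130,230.]),tt(k));D=(tp(-24,30,115),tt(k))
for w in(M1,M,D):delta(*w)
o=sim(q,[M1]*3+[M]*6+[D]*11,sub=4,lam=.02)
print(o[-1],o[:,4:].round(2).T);print([fk2.fk(j,P)[0].round(0) for j in o[::2]],fk2.fk(o[-1],P)[0]-D[0])
```

```text
d [-0.0104  0.1053 -0.0023] rv [-0.09 -0.04 -0.07] rows 2.5 opening 0.261 t 25.88
d [-0.0597  0.1812  0.023 ] rv [102.37 -21.06  27.46] rows 15.1 opening 0.261 t 25.88
d [0.0488 0.3288 0.0651] rv [102.37 -21.06  27.46] rows 15.1 opening 0.261 t 25.88
[-0.4497  1.4006  1.52    2.0633  1.6133  0.      0.4453] [[2.2  2.28 2.34 2.23 2.12 1.99 1.9  1.85 1.83 1.79 1.76 1.74 1.71 1.69
  1.68 1.66 1.65 1.64 1.62 1.61]
 [0.36 0.34 0.32 0.27 0.21 0.13 0.05 0.   0.   0.   0.   0.   0.   0.
  0.   0.   0.   0.   0.   0.  ]
 [0.7  0.71 0.73 0.7  0.69 0.69 0.7  0.68 0.65 0.62 0.59 0.56 0.54 0.52
  0.51 0.49 0.48 0.47 0.46 0.45]]
[array([535.,   8., 194.]), array([525., -60., 200.]), array([518., -69., 204.]), array([511., -77., 206.]), array([ 512., -119.,  218.]), array([ 506., -212.,  234.]), array([ 487., -295.,  277.]), array([ 459., -356.,  344.]), array([ 436., -382.,  400.]), array([ 445., -382.,  365.])] [ -24.6903 -103.8252  233.1471]
```

```bash
cat > s1.py <<'E'
from ik import *
from multiprocessing import Pool
s=bot.state();q=s["q"];k=-2;D=(tp(-24,30,115),tt(k))
def f(seed):
    g=np.random.default_rng(seed)
    p=np.array([g.uniform(450,530),g.uniform(-100,150),g.uniform(195,270)]);a=np.radians(g.uniform(60,180))
    M=(p,tool_R([g.uniform(-.3,.5),g.uniform(-.4,.4),-1],[np.cos(a),np.sin(a),0]));n=g.integers(4,11)
    o=sim(q,[M]*n+[D]*14,sub=3,lam=.02);e=np.linalg.norm(fk2.fk(o[-1],P)[0]-D[0])+100*Ro.from_matrix(fk2.fk(o[-1],P)[1].T@D[1]).magnitude()
    zs=min(fk2.fk(x,P)[0][2] for x in o)
    return e,o[:,5].min(),n,p,M[1],o[-1],zs
if __name__=="__main__":
    with Pool() as pl: r=pl.map(f,range(240))
    r=[x for x in r if x[0]<2];r.sort(key=lambda x:-x[1])
    for x in r[:6]:
        print(x[0].round(2),x[1].round(2),x[2],x[3].round(0),x[5].round(2),x[4][:,0].round(2),x[6].round(0));delta(x[3],x[4])
    delta(*D)
E
python3 s1.py
```

```text
0.0 0.39 9 [526.  83. 256.] [ 0.73  0.86 -0.48  1.71  0.57  0.71  1.14] [ 0.27 -0.34 -0.9 ] 115.0
d [-0.0668 -0.037  -0.0176] rv [93.18  6.81 22.43] rows 13.4 opening 0.261 t 25.88
0.0 0.38 10 [505. 104. 221.] [ 0.72  0.86 -0.47  1.71  0.55  0.7   1.15] [ 0.15 -0.27 -0.95] 115.0
d [-0.0477 -0.0553  0.0204] rv [103.77   0.33  27.71] rows 15.0 opening 0.261 t 25.88
0.0 0.38 6 [495.   8. 202.] [ 0.69  0.85 -0.41  1.71  0.5   0.68  1.2 ] [ 0.18 -0.35 -0.92] 115.0
d [-0.0309  0.0415  0.0289] rv [66.68 -2.53 26.5 ] rows 10.0 opening 0.261 t 25.88
0.0 0.37 8 [523. 135. 267.] [ 0.71  0.86 -0.45  1.71  0.53  0.7   1.17] [ 0.27 -0.27 -0.93] 115.0
d [-0.0806 -0.0883 -0.0151] rv [95.4   2.26 20.4 ] rows 13.6 opening 0.261 t 25.88
0.0 0.37 7 [524. 134. 216.] [ 0.68  0.85 -0.39  1.71  0.48  0.67  1.22] [ 0.12 -0.35 -0.93] 115.0
d [-0.0356 -0.0877  0.0096] rv [82.1  -1.76 30.46] rows 12.2 opening 0.261 t 25.88
0.0 0.37 9 [514.  -5. 227.] [ 0.75  0.87 -0.53  1.71  0.62  0.73  1.09] [ 0.38 -0.24 -0.89] 115.0
d [-0.0423  0.0522 -0.0009] rv [72.52  2.43 13.46] rows 10.3 opening 0.261 t 25.88
d [0.0488 0.3288 0.0651] rv [102.37 -21.06  27.46] rows 15.1 opening 0.261 t 25.88
```

>>> step_arm(
  motion=[-0.035, 0.041, 0.027, 66.7, -2.5, 26.5, 0.1, -0.035, 0.041, 0.027, 66.7, -2.5, 26.5, 0.1, -0.035, 0.041, 0.027, 66.7, -2.5, 26.5, 0.1, -0.035, 0.041, 0.027, 66.7, -2.5, 26.5, 0.1, -0.035, 0.041, 0.027, 66.7, -2.5, 26.5, 0.1, -0.035, 0.041, 0.027, 66.7, -2.5, 26.5, 0.1],
)

```text
time: 26.38
ee_pos: [494.6, 8.3, 205.6]
eef_rot: [0.783, -0.329, -0.464, -0.25]
ft_force: [0.5, -1.6, -2.2]
opening: 0.258
```

Run:
```python
from ik import *
s=logst();q=s["q"];print(s["ee_pos"],q);D=(tp(-24,30,125),tt(-2));delta(*D)
o=sim(q,[D]*14,sub=4,lam=.02)
print(o[-1],o[:,4:].round(2).T);print([fk2.fk(j,P)[0].round(0) for j in o[::2]])
```

```text
[494.6109   8.3441 205.6379] [-0.2997  0.5781 -0.0403  2.1698  1.2881  0.4333  0.7358]
d [ 0.145   0.2137 -0.1511] rv [ 60.65 -21.01  18.89] rows 9.3 opening 0.258 t 26.38
[ 0.6858  0.8354 -0.4023  1.7049  0.4685  0.6983  1.23  ] [[1.21 1.12 1.02 0.93 0.84 0.75 0.67 0.59 0.52 0.47 0.47 0.47 0.47 0.47]
 [0.4  0.38 0.38 0.4  0.43 0.46 0.52 0.58 0.64 0.7  0.7  0.7  0.7  0.7 ]
 [0.77 0.83 0.9  0.96 1.02 1.08 1.13 1.17 1.21 1.23 1.23 1.23 1.23 1.23]]
[array([492., -22., 197.]), array([486., -82., 179.]), array([ 481., -136.,  164.]), array([ 476., -194.,  147.]), array([ 472., -256.,  131.]), array([ 471., -279.,  125.]), array([ 471., -279.,  125.])]
```

>>> step_arm(
  motion=[0.145, 0.214, -0.151, 60.6, -21, 18.9, 0.1, 0.145, 0.214, -0.151, 60.6, -21, 18.9, 0.1, 0.145, 0.214, -0.151, 60.6, -21, 18.9, 0.1, 0.145, 0.214, -0.151, 60.6, -21, 18.9, 0.1, 0.145, 0.214, -0.151, 60.6, -21, 18.9, 0.1, 0.145, 0.214, -0.151, 60.6, -21, 18.9, 0.1, 0.145, 0.214, -0.151, 60.6, -21, 18.9, 0.1, 0.145, 0.214, -0.151, 60.6, -21, 18.9, 0.1, 0.145, 0.214, -0.151, 60.6, -21, 18.9, 0.1, 0.145, 0.214, -0.151, 60.6, -21, 18.9, 0.1, 0.145, 0.214, -0.151, 60.6, -21, 18.9, 0.1],
)

```text
time: 27.3
ee_pos: [470.9, -281.1, 124.0]
eef_rot: [-0.394, 0.586, 0.397, 0.586]
ft_force: [0.6, 0.7, -1.5]
opening: 0.261
```

```bash
python3 -c "
from ik import *
s=bot.state();print(s['ee_pos'],s['q'],s['ft_force']);delta(tp(-24,30,95),tt(-2))"
```

```text
[ 470.8971 -281.0879  124.0281] [ 0.6939  0.8409 -0.4092  1.6958  0.468   0.7076  1.2322] [ 0.5585  0.7242 -1.5373]
d [0.029  0.0009 0.002 ] rv [-0.25  0.21 -0.22] rows 0.7 opening 0.261 t 27.3
```

>>> step_arm(
  motion=[0.012, 0.001, 0.002, -0.2, 0.2, -0.2, 0.1, 0.024, 0.001, 0.002, -0.2, 0.2, -0.2, 0.1, 0.029, 0.001, 0.002, -0.2, 0.2, -0.2, 0.1, 0.029, 0.001, 0.002, -0.2, 0.2, -0.2, 0.1],
)

```text
time: 27.63
ee_pos: [471.1, -277.0, 95.1]
eef_rot: [-0.401, 0.584, 0.399, 0.583]
ft_force: [-0.2, 0.8, -2.1]
opening: 0.257
```

```bash
python3 f6.py 20 -24 30 -2
```

```text
[ 0.6665  0.8768 -0.375   1.7304  0.5054  0.6275  1.2013] [ 471.8773 -277.0935   96.7513] [-0.653  -0.3411 -1.7572]
d [ 0.      0.0005 -0.002 ] rv [ 0.52 -0.17  0.24] rows 0.1 opening 0.257 t 27.73
```

View pics/s20.png

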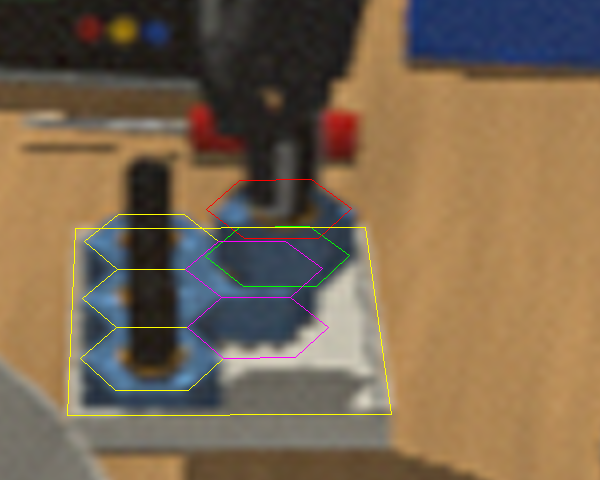

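>>> step_arm(
  motion=[0.015, 0.001, -0.002, 0.5, -0.2, 0.2, 0.1, 0.03, 0.001, -0.002, 0.5, -0.2, 0.2, 0.1, 0.044, 0.001, -0.002, 0.5, -0.2, 0.2, 0.1, 0.053, 0.001, -0.002, 0.5, -0.2, 0.2, 0.1, 0.056, 0.001, -0.002, 0.5, -0.2, 0.2, 0.1, 0.056, 0.001, -0.002, 0.5, -0.2, 0.2, 0.1],
)

```text
time: 28.23
ee_pos: [470.6, -278.8, 40.9]
eef_rot: [-0.397, 0.585, 0.397, 0.585]
ft_force: [0.1, -0.1, -1.9]
opening: 0.258
```

```bash
python3 f6.py 21 -24 30 -2; python3 tf.py
```

```text
[ 0.6415  0.966  -0.3165  1.7529  0.5518  0.5095  1.1575] [ 470.873  -279.0065   41.7492] [-0.5125  0.4845 -1.883 ]
d [-0.      0.0002  0.0002] rv [0.03 0.01 0.15] rows 0.0 opening 0.257 t 28.33
[-23.8822  29.7527  41.7492] [-0.4372  0.5534 -1.883 ] [-0.01    0.0138  0.0321] 0.25730255004138813 28.3333
```

View pics/s21.png

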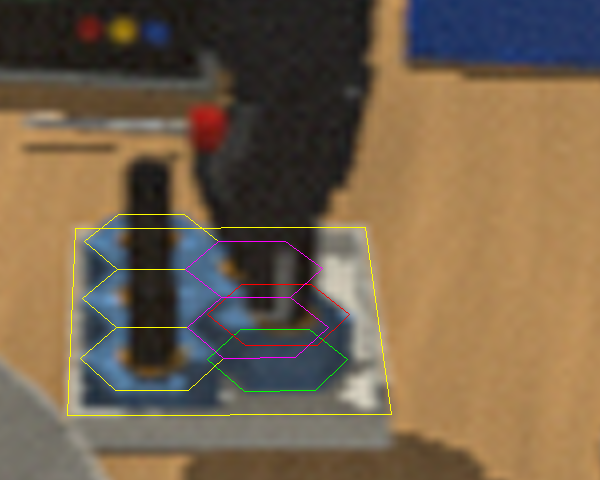

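>>> step_arm(
  motion=[0.002, 0, 0, 0, 0, 0, 0.1, 0.004, 0, 0, 0, 0, 0, 0.1, 0.006, 0, 0, 0, 0, 0, 0.1, 0.0065, 0, 0, 0, 0, 0, 0.1, 0.0065, 0, 0, 0, 0, 0, 0.1],
)

```text
time: 28.75
ee_pos: [470.7, -278.9, 34.9]
eef_rot: [-0.398, 0.585, 0.396, 0.586]
ft_force: [-1.6, 0.3, 5.7]
opening: 0.258
```

>>> step_arm(
  motion=[0.001, 0, 0, 0, 0, 0, 0.1, 0.001, 0, 0, 0, 0, 0, 0.1],
)

```text
time: 28.92
ee_pos: [470.6, -278.9, 34.8]
eef_rot: [-0.398, 0.585, 0.396, 0.585]
ft_force: [-7.6, 4.5, 27.0]
opening: 0.259
```

Floor contact came at 34.9, about 1 mm higher than hex_a. That could be grip depth; an overlap with another block would be far more. I'll unload and slide to the notch.

>>> step_arm(
  motion=[-0.001, -0.002, 0.001, 0, 0, 0, 0.1, -0.001, -0.004, 0.0023, 0, 0, 0, 0.1, -0.001, -0.006, 0.0035, 0, 0, 0, 0.1, -0.001, -0.007, 0.004, 0, 0, 0, 0.1, -0.001, -0.007, 0.004, 0, 0, 0, 0.1],
)

```text
time: 29.33
ee_pos: [478.1, -278.1, 34.9]
eef_rot: [-0.397, 0.585, 0.397, 0.585]
ft_force: [-7.5, -0.6, 14.2]
opening: 0.259
```

```bash
python3 tf.py
```

```text
[-16.6202  29.6555  34.9188] [-7.4627  0.5202 14.1715] [-0.0163  1.545  -0.0649] 0.25900347145553354 29.3333
```

>>> step_arm(
  motion=[-0.0006, -0.001, 0.0003, 0, 0, 0, 0.1, -0.0006, -0.002, 0.0005, 0, 0, 0, 0.1, -0.0006, -0.002, 0.0005, 0, 0, 0, 0.1],
)

```text
time: 29.58
ee_pos: [481.0, -277.9, 35.1]
eef_rot: [-0.398, 0.584, 0.397, 0.586]
ft_force: [-0.7, -0.7, -2.0]
opening: 0.263
```

```bash
python3 tf.py
```

```text
[-13.6894  29.336   35.062 ] [-0.8193 -0.5873 -1.9913] [-0.0228  0.0506 -0.0145] 0.2626772659217929 29.5833
```

>>> step_arm(
  motion=[0, -0.0011, 0.0001, 0, 0, 0, 0.1, 0, -0.0011, 0.0001, 0, 0, 0, 0.1],
)

```text
time: 29.75
ee_pos: [481.8, -278.3, 35.1]
eef_rot: [-0.398, 0.585, 0.397, 0.586]
ft_force: [-1.0, 0.4, -2.2]
opening: 0.258
```

```bash
python3 tf.py; python3 f6.py 22 -12 28 -2
```

```text
[-12.971   28.8705  35.06  ] [-0.9334  0.5861 -2.1684] [-0.0661 -0.0244  0.0253] 0.2579140615545526 29.75
[ 0.6306  0.9857 -0.3184  1.7202  0.548   0.5235  1.1573] [ 481.7234 -278.3474   35.1016] [-0.9814  0.0716 -1.1881]
d [ 0.     -0.0013 -0.0002] rv [0.02 0.02 0.11] rows 0.0 opening 0.263 t 29.85
```

View pics/s22.png

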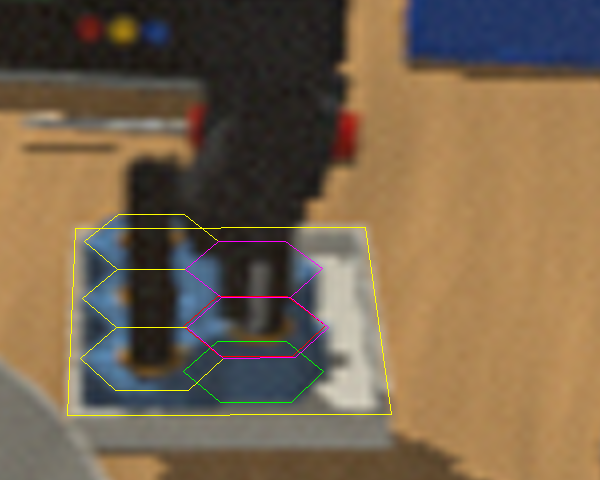

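>>> step_arm(
  motion=[0, -0.0011, 0.0002, 0, 0, 0, 0.1, 0, -0.0011, 0.0002, 0, 0, 0, 0.1],
)

```text
time: 30.02
ee_pos: [482.8, -278.6, 35.1]
eef_rot: [-0.398, 0.585, 0.397, 0.585]
ft_force: [-0.9, -0.5, -2.8]
opening: 0.261
```

```bash
python3 tf.py
```

```text
[-12.0228  28.4173  35.1447] [-0.938  -0.3272 -2.8409] [-0.1084  0.1239  0.0058] 0.2609978440261624 30.0167
```

>>> step_arm(
  motion=[0, -0.0009, 0.0005, 0, 0, 0, 0.1, 0, -0.0009, 0.0005, 0, 0, 0, 0.1],
)

```text
time: 30.18
ee_pos: [483.3, -278.6, 35.1]
eef_rot: [-0.397, 0.585, 0.397, 0.585]
ft_force: [-4.6, -1.0, -1.6]
opening: 0.262
```

```bash
python3 tf.py
```

```text
[-11.5082  28.3488  35.137 ] [-4.7424 -0.3415 -1.6438] [-0.2329  0.9332  0.0905] 0.2623792254065146 30.1833
```

>>> step_arm(
  motion=[0.0003, -0.0009, 0.0005, 0, 0, 0, 0.1, 0.0003, -0.0009, 0.0005, 0, 0, 0, 0.1, 0.0003, -0.0009, 0.0005, 0, 0, 0, 0.1],
)

```text
time: 30.43
ee_pos: [483.5, -278.6, 35.1]
eef_rot: [-0.397, 0.586, 0.397, 0.585]
ft_force: [-11.3, 0.4, 10.0]
opening: 0.26
```

```bash
python3 tf.py
```

```text
[-11.3593  28.3286  35.1   ] [-11.1501   2.0295   9.9554] [-0.0542  2.479   0.0448] 0.26019628196555833 30.4333
```

>>> step_arm(
  motion=[-0.0003, 0.0005, -0.0003, 0, 0, 0, 0.1, -0.0003, 0.0005, -0.0003, 0, 0, 0, 0.3, -0.0003, 0.0005, -0.0003, 0, 0, 0, 0.4, -0.0003, 0.0005, -0.0003, 0, 0, 0, 0.45, -0.0003, 0.0005, -0.0003, 0, 0, 0, 0.45],
  newtons=20,
)

```text
time: 30.85
ee_pos: [484.6, -278.3, 35.3]
eef_rot: [-0.398, 0.584, 0.397, 0.586]
ft_force: [-0.3, 0.1, -0.1]
opening: 0.449
```

>>> step_arm(
  motion=[-0.02, 0, 0, 0, 0, 0, 0.45, -0.05, 0, 0, 0, 0, 0, 0.45, -0.09, 0, 0, 0, 0, 0, 0.45, -0.12, 0, 0, 0, 0, 0, 0.45, -0.16, 0.1, 0.19, 0, 0, 0, 0.45, -0.19, 0.14, 0.26, 0, 0, 0, 0.45, -0.19, 0.14, 0.26, 0, 0, 0, 0.45, -0.19, 0.14, 0.26, 0, 0, 0, 0.45, -0.19, 0.14, 0.26, 0, 0, 0, 0.45, -0.19, 0.14, 0.26, 0, 0, 0, 0.45, -0.19, 0.14, 0.26, 0, 0, 0, 0.45, -0.19, 0.14, 0.26, 0, 0, 0, 0.45],
)

```text
time: 31.85
ee_pos: [449.5, 20.7, 226.6]
eef_rot: [-0.399, 0.582, 0.399, 0.586]
ft_force: [0.5, 0.3, -0.6]
opening: 0.451
```

```bash
python3 look.py 23 235,145,70,70 280,150,90,90; python3 st.py
```

```text
[ 0.1446  0.5571 -0.4238  1.9198  0.3329  0.7295  0.7244] [-0.0078 -0.3072 -0.4291] [-0.0019 -0.0252  0.0042]
31.95 [449.9505  17.7104 225.8607] [-0.0078 -0.3072 -0.4291] [-0.0019 -0.0252  0.0042] 0.4468731340090913 0.06806560113031707
```

View pics/v23.png

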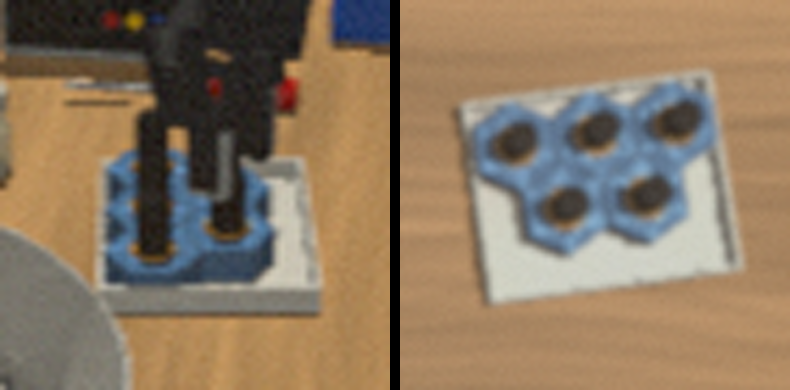

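View pics/top23.png

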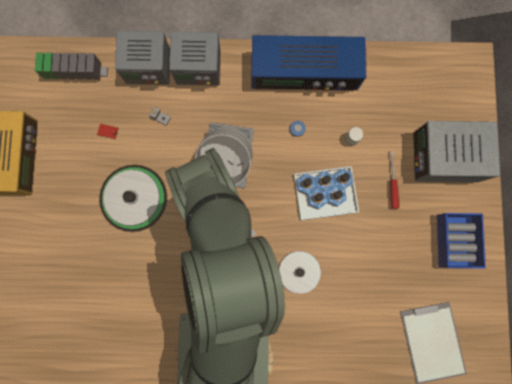

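Both blocks are nested (top crop (565,207) and (648,195)) and the lid is on the mat at (132,197). I'll put numbers on the fit before handing in.

```bash
cat > chk.py <<'E'
from h import *
ims={n:np.mean([bot.read_camera(n) for _ in range(6)],0).astype('uint8') for n in("top","side")}
for n in ims: cv2.imwrite(f"pics/{n}24.png",ims[n])
I=np.eye(3)
for c in(("top",),("side",)):
    print(c,"mat",fit(ims,lambda x:circ(np.array([x[0],x[1],0]),I,105,4),[476,290],cams=c,rs=(3,2,2)))
    print("lid top",fit(ims,lambda x:circ(np.array([x[0],x[1],24]),I,84,0),[476,290],cams=c,rs=(3,2,2)))
    print("lid free h",fit(ims,lambda x:circ(x,I,84,0),[476,290,24],cams=c,rs=(3,2,2)))
# knob tops in tray, top cam, z=68
g=cv2.GaussianBlur(ims["top"],(0,0),.6);gray=g.max(2)
k,l,st,ce=cv2.connectedComponentsWithStats((cv2.resize(gray[150:230,280:370],None,fx=6,fy=6,interpolation=cv2.INTER_CUBIC)<75).astype('uint8'))
for i in range(1,k):
    if st[i,4]>300: u=(ce[i]-2.5)/6+[280,150];print(st[i,4],u.round(1),(RT.T@(ray("top",u,48)-[*TR,0]))[:2].round(1))
# hex outline fits
a=np.arange(7)*np.pi/3
def hc(x):
    h=np.c_[x[0]+32.33*np.cos(a+x[2]),x[1]+32.33*np.sin(a+x[2]),np.full(7,28)]@RT.T+[*TR,0];return segs([(h[i],h[i+1]) for i in range(6)],14)
for x0 in((34,-56),(34,0),(34,56),(-13,-28),(-13,28)):
    x,r=fit(ims,hc,[*x0,0],cams=("top",),rs=(3,2,2,1.5),thr=12);print(x0,x[:2].round(1),np.degrees(x[2]).round(1),r)
E
python3 chk.py
```

```text
('top',) mat (array([477.0041, 289.3498]), {'top': (120, 0.24)})
lid top (array([477.0335, 291.6091]), {'top': (120, 0.23)})
lid free h (array([475.6239, 287.9714,  37.8116]), {'top': (120, 0.03)})
('side',) mat (array([475.7101, 290.8401]), {'side': (120, 0.26)})
lid top (array([475.4586, 290.4367]), {'side': (120, 0.24)})
lid free h (array([475.5209, 290.0957,  23.6313]), {'side': (120, 0.23)})
1626 [344.  177.2] [ 37.  -54.3]
1409 [325.3 179.6] [37.1  2.4]
1422 [306.4 182.2] [36.5 59.9]
1423 [337.1 194.5] [-12.1 -25.6]
1289 [318.2 196.9] [-11.9  31.4]
(34, -56) [ 33.5 -47.1] -2.2 {'top': (76, 0.4)}
(34, 0) [27.8 -9.6] 6.8 {'top': (62, 0.31)}
(34, 56) [27.1 48. ] 4.2 {'top': (73, 0.27)}
(-13, -28) [-17.2 -23.9] -4.5 {'top': (73, 0.37)}
(-13, 28) [-16.3  37.7] 1.0 {'top': (69, 0.32)}
```

View pics/side24.png

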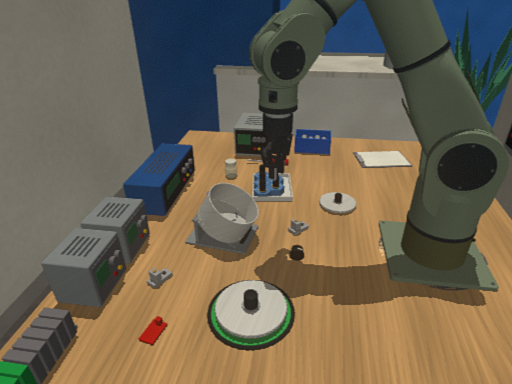

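The lid sits knob up on the mat at (250,305), and the canister at (232,215) is empty. Both blocks are in the tray at (270,187), the bystanders are where they were, and the gripper is clear. I'll hand in.

```bash
python3 -c "
from cell import bot
print(bot.job_done());print(bot.state()['time'])"
```

```text
the job is handed in; nothing more can be done
None
the job is handed in; nothing more can be done
```

The job is done and handed in at about 33 s of the 67 s allowed. The hand-in gives no verdict.

**What I did:** I lifted the large lid off by its knob and set it knob up on the mat. Then I pulled hex_a and hex_b out along the canister axis, set each on the tray floor, slid each into its notch with about 11 N, and released it.

**Last checks:**
- **Lid:** in both cameras its centre is within about 2.5 mm of the mat centre.
- **Blocks:** the knob spacings in the tray (row pitch about 57 mm, row-to-row depth about 49 mm, each new knob midway between its two row neighbours) match fully nested blocks to about 1 mm.
- **Bystanders:** they look unmoved in both pictures. The end stop and spare knob beside the canister were hidden from the top camera at the end, so only the side view confirms those two.
- **Forces:** the highest reading I saw was about 28 N, during floor contact of hex_b. I read forces only at the end of each move.

**Checks that failed or disagreed:**
- The hexagon-outline fit in the last top picture did not lock on, with several mm of scatter, so I relied on the knob positions.
- The top-camera lid fit with height left free gave 38 mm instead of 24 mm. The side camera gave 23.6 mm, so I took the top one as weak geometry.
- hex_b touched the tray floor about 1 mm higher than hex_a in gripper height. I put that down to grip depth.
- While it hung in the gripper, the lid looked tilted by about 2.5°. Its outline on the mat fits a level disc.

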